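Set up a vacuum filtration in the spill tray

TASK

Set up the vacuum filtration in the grey spill tray: stand the filter flask (the one with the side arm) in the very middle of the tray, seat the rubber cone in its neck, collar up, and the white porcelain funnel in the cone, stem down. Stand the beaker to the left of the flask and the brown bottle to its right, left and right as the robot sees them, each on the tray's long centre line, in the middle of the gap between the flask and that end of the tray. Keep all of it upright, set the glass and porcelain down rather than dropping it, and leave the other glassware where it stands.

Things in the scene. Friction and masses are not known exactly. Their poses are not given: they have to be found in the camera images.
- flask (a point): Filter flask: clear glass, conical, 140 mm high, base 88 mm, 260 g; has a hose nozzle (side arm) on its neck. Neck 45 mm wide outside, 36 inside, from 92 mm above the underside to the rim. Point: on the axis, 70 mm above the underside; z up. Side arm (9 mm thick, 100 mm above the underside) points along +x, reaching 47 mm from the axis: grip the neck above it, fingers either side of it.
- cone (a point): Rubber cone: red-brown; collar 54 mm wide, 10 mm thick, over a tapered plug 26 mm long, 42 mm wide narrowing to 25; 36 mm high in all; bore 32 mm wide at top, 17 at bottom; 50 g; stands small end down. Point: on the axis, 18 mm above its bottom; collar's middle is 13 mm above it; z up. In the flask's neck it wedges with the collar 5 to 12 mm clear of the rim.
- funnel_bowl (a point): Filter funnel: white porcelain; cylindrical bowl 53 mm wide, 35 mm high, below it a cone 22 mm high and a stem 13 mm thick, 40 mm long; 97 mm high in all, 120 g. Starts upright in the white stand. Point: on the axis, mid-bowl, 80 mm above the stem's end, 17 mm below the rim; z up. Seated in the rubber cone, this point is about 30 mm above the cone's top.
- beaker_mid (a point): The beaker: clear glass, 50 mm across, 70 mm high, 70 g. This point is on its axis half-way up, 35 mm above its underside; z is up.
- bottle_mid (a point): The brown glass bottle with a black screw cap (screwed on, it stays on): body 48 mm across up to 66 mm, shoulder up to 79 mm, cap 34 mm across from 93 mm to the top at 115 mm; 170 g. This point is on its axis half-way up, 57.5 mm above its underside, so the cap's middle is 46.5 mm above it; z is up.
- tray_in (a point): The grey spill tray: 330 mm long (along its own y, which points to the robot's left, give or take 10 degrees) and 200 mm wide (its x, away from the robot), with a rim 18 mm high and 4 mm thick. This point is the centre of its inner floor, 4 mm above the bench. The tray is fixed.
- stand_top (a point): The white two-tier stand, fixed, that the funnel starts in: 90 by 106 mm and 80 mm high. This point is the middle of its top hole, 80 mm above the bench.
- conical_mid (a point): Bystander: a plain conical flask of clear glass without side arm, base 82 mm, neck 29 mm, 130 mm high. This point is on its axis half-way up.
- cylinder_mid (a point): Bystander: a slim measuring cylinder with a white hexagonal foot 60 mm across, tube 25 mm, 150 mm high. This point is on its axis half-way up.
- dish_mid (a point): Bystander: a low round glass dish 80 mm across and 42 mm high. This point is on its axis half-way up.
Not all that is in view belongs to the job. What is shaped like the part that bears flask but green or orange is not meant.

How it is judged:
By the outcome, as a careful person would: the job done as asked, in the order asked, and still so for the second after the job is handed in, with the robot touching nothing.
It also fails if it takes over 125 s, if anything falls off the work surface, if the arm or the gripper's body presses on something with over 40 N, if the wrist force passes 120 N, or if a joint passes its speed limit or range.

ROBOT

A 6-joint arm with a two-finger parallel gripper is mounted at the origin on the work surface. World frame = base frame: x ahead of the robot, y to its left, z up, the work surface at z = 0. Lengths are in m, angles in degrees, forces in N, time in s.
With the tool pointing down it reaches from about 0.3 to 0.75 m from the base axis. Payload 8.5 kg.
Tool frame: the origin (TCP) lies midway between the tips of the shut fingers; the grasp point (between the pads) lies 19 mm behind it (r.grip_point_offset is the distance from the TCP to the grasp point, in m); z points along the fingers, y is the direction in which the jaws open and shut (so a half turn about z gives the same grasp; the last joint's range is limited). The gripper opens to 85 mm and grips with 20 to 120 N. Pads are 22 mm wide; open, the fingers measure 114 mm over their backs; the gripper's body (76 mm by 85 mm) begins 54 mm behind the grasp point. The pads swing forward as they close: fully open they stand 13 mm farther back than shut.
Start: joints at [-84.528, 21.807, 74.336, -0, 83.858, -12.336], TCP at [0.168, -0.524, 0.231] pointing down, gripper open.
Joint ranges: [-178.18, 178.18], [-50.72, 133.34], [12.68, 142.11], [-81.47, 261.47], [9.98, 163.14], [-165.26, 165.26]. Speed limits (degrees/s): [136.94, 136.94, 180, 180, 180, 180].

INTERFACE

Orientations are given as [roll, pitch, yaw] about the fixed x, y, z axes, in that order (R = Rz(yaw) Ry(pitch) Rx(roll)).
In Python, from bench import r gives the robot as it stands.
- The arm moves only by the tool servo_tool, never from a script. Its argument "deltas" is a list of rows, each an object with "delta_pos": the shift along the world's x, y, z in m, a list of three; "rot": the turn, a rotation vector about the world's x, y, z in rad, a list of three; "fingers": the opening, from 0 (shut) to 1 (fully open). A call has 1 to 5 rows; each row shifts and turns the commanded pose from where the row before left it; what a row does not reach is not made up. A row lasts 1/12 s, in which the tool goes at most 41.7 mm and 7.16 degrees, less where a joint would pass 70% of its speed; a pose out of reach is approached as far as the arm can. A call with a gripper value outside its range is refused whole. The fingers move at their own pace and stop on an object; "grip_force" is the grip in N (left out, the last holds). Time passes only in rows, so rows that do not move let the fingers close. It gives the time, the measured TCP pose, the force and the opening at its end, in the units of the state.
- r.get_obs(): the state, without advancing time (a new reading comes with each control period).
- r.snapshot(name): name is "scene" or "side" or "wrist"; returns a dict with "frame" (384x512x3 uint8, blue, green, red), "intrinsics" (3x3 intrinsics, pixels), "rvec" (rotation vector, rad) and "tvec" (3), from world to camera coordinates, as OpenCV has them. Camera axes: x right, y down, z forward; pixel columns grow to the right and rows downward; lengths in m; the calibration is good to about 2 mm. A picture is of the moment at which its call begins. There is no depth.
- r.job_done(): hands the job in, once; it reports no verdict.
The state is a dict: "t": time; "q": joint angles; "joint_velocities": joint speeds; "joint_torque": joint torques, N m; "tool_pos": TCP position; "eef_rot": TCP orientation; "contact_force": force on the tool from outside, world axes, zero at the start; "ft_torque": the same for the moment, N m; "finger_gap": finger opening in m.
Only numpy, scipy, OpenCV 4.12 (cv2) and the standard library are available. Lean on these libraries where they do the work, as an engineer would, in place of code of your own. Each camera call takes 0.05 s, during which the arm holds its last target.

## Working session

There is one attempt and no reset: what is moved stays moved. The work goes in short steps, Python scripts to look and compute and a tool call to move; the robot and the scene stay as the last step left them, time stands still between calls to the robot, and variables do not carry over. Pictures are saved under pics/ and viewed, and the job is handed in when it is done.

Besides the shell and the picture viewer there is one more tool, called as name(argument=value, ...) on one line, values as JSON. servo_tool: Moves the arm, as the interface text tells. Its arguments: {"type":"object","properties":{"deltas":{"type":"array"},"grip_force":{"type":"number"}},"required":["deltas"]}

```bash
ls; mkdir -p pics; python3 - <<'E'
from bench import r
import cv2
o=r.get_obs();print(o)
for n in ["scene","side","wrist"]:
    s=r.snapshot(n);cv2.imwrite(f"pics/{n}0.png",s["frame"])
    print(n,s["intrinsics"],s["rvec"],s["tvec"])
E
```

```text
pics
{'t': 0.0, 'q': array([-8.45253853e+01,  2.18404090e+01,  7.43865216e+01,  3.15007520e-04,
        8.38558642e+01, -1.23369553e+01]), 'joint_velocities': array([-0.05793447,  0.06324084,  0.06404102,  0.05489913, -0.00566021,
        0.0915804 ]), 'joint_torque': array([-2.19425216e-03, -4.48460376e+01, -2.31280035e+01, -3.60066342e-04,
        4.79567403e-03, -2.55879307e-06]), 'tool_pos': array([ 0.16819772, -0.5233398 ,  0.23070681]), 'eef_rot': array([-1.79919184e+02, -1.79958882e-02,  1.78115234e+01]), 'contact_force': array([ 0.4482336 , -0.41637386,  0.28374022]), 'ft_torque': array([ 0.0133718 ,  0.00199102, -0.00022414]), 'finger_gap': 0.08524289406194974}
scene [[437.81875607   0.         251.36932753]
 [  0.         437.81875607 193.12789403]
 [  0.           0.           1.        ]] [ 1.99957961  0.93385102 -0.48465336] [-0.27560854 -0.08551184  1.79739571]
side [[372.17097163   0.         258.62380873]
 [  0.         372.17097163 193.54791063]
 [  0.           0.           1.        ]] [ 0.82172286 -2.49568654  1.13019082] [0.3544504  0.24328058 0.98870518]
wrist [[291.36356304   0.         258.03305423]
 [  0.         291.36356304 190.46159596]
 [  0.           0.           1.        ]] [-2.32105219  1.69091664  0.27619792] [-0.54973832 -0.04195466  0.38161543]
```

View pics/scene0.png

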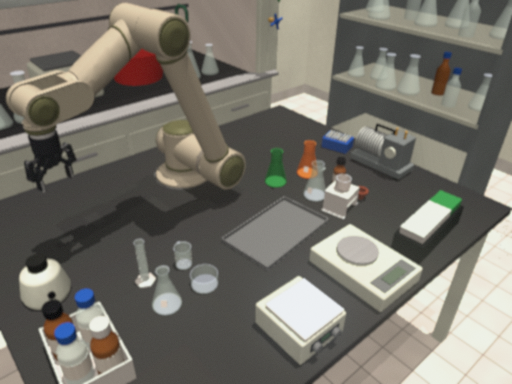

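View pics/side0.png

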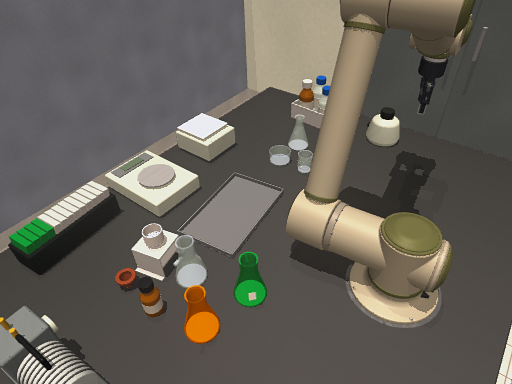

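View pics/wrist0.png

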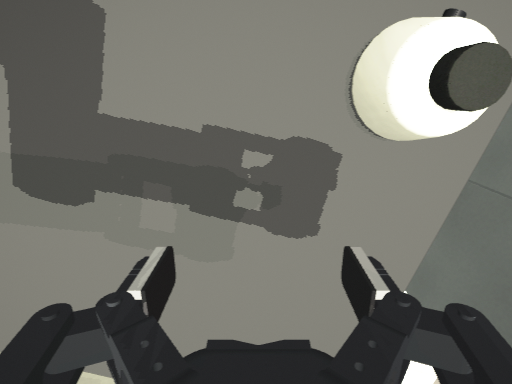

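```bash
cat > h.py <<'E'
import numpy as np,cv2
from bench import r
from scipy.optimize import least_squares
def cam(s):
    R=cv2.Rodrigues(np.array(s["rvec"]))[0];return s["intrinsics"],R,np.array(s["tvec"]).ravel()
def plane(s,uv,z):
    K,R,t=cam(s);d=R.T@np.linalg.inv(K)@np.array([uv[0],uv[1],1.]);c=-R.T@t
    return c+d*(z-c[2])/d[2]
def proj(s,P):
    K,R,t=cam(s);q=(np.atleast_2d(P)@R.T+t)@K.T;return q[:,:2]/q[:,2:]
def tri(obs): # [(snap,uv)]
    f=lambda P:np.concatenate([proj(s,P)[0]-uv for s,uv in obs])
    o=least_squares(f,[.5,0,.05]);return o.x,o.fun
def crop(fn,out,x,y,w,h,k):
    im=cv2.imread(fn)[y:y+h,x:x+w];cv2.imwrite(out,cv2.resize(im,None,fx=k,fy=k,interpolation=cv2.INTER_CUBIC))
E
python3 - <<'E'
from h import *
crop("pics/scene0.png","pics/c1.png",215,140,160,120,5)
crop("pics/scene0.png","pics/c2.png",120,225,120,95,6)
crop("pics/side0.png","pics/c3.png",95,175,200,150,4)
crop("pics/side0.png","pics/c4.png",250,90,100,90,6)
E
```

```text
(no output)
```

View pics/c1.png

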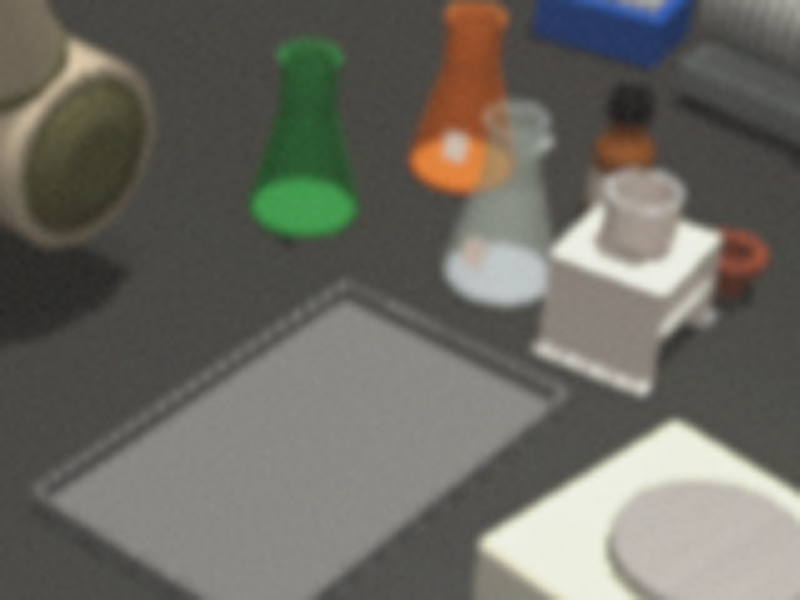

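View pics/c2.png

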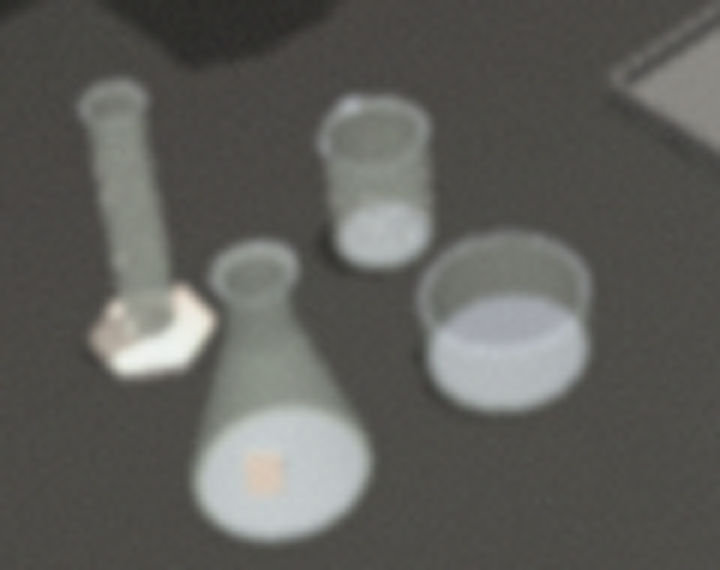

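View pics/c3.png

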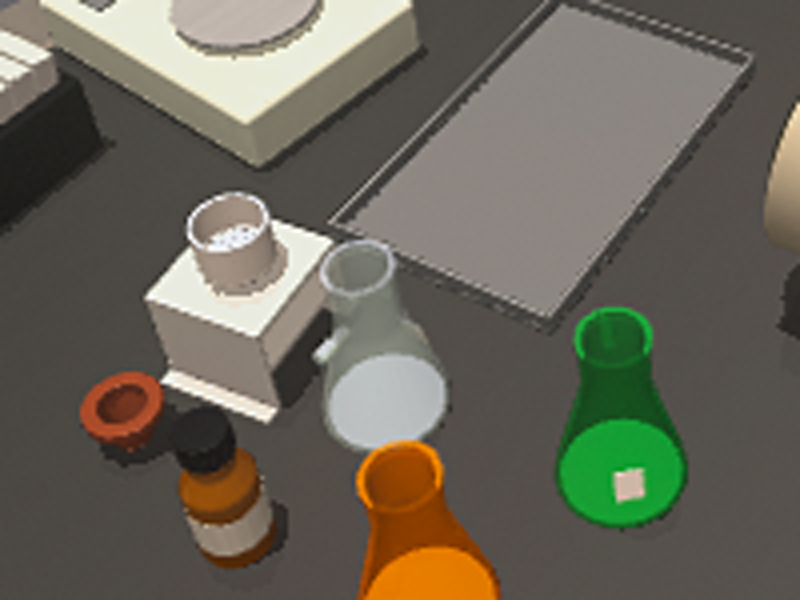

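View pics/c4.png

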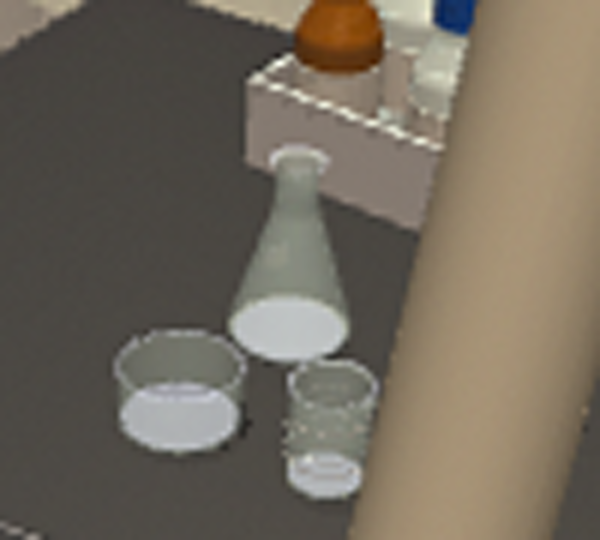

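```bash
cat > m.py <<'E'
from h import *
A=r.snapshot("scene");B=r.snapshot("side")
c1=lambda x,y:np.array([215+(x+.5)/5-.5,140+(y+.5)/5-.5])
c2=lambda x,y:np.array([120+(x+.5)/6-.5,225+(y+.5)/6-.5])
c3=lambda x,y:np.array([95+(x+.5)/4-.5,175+(y+.5)/4-.5])
c4=lambda x,y:np.array([250+(x+.5)/6-.5,90+(y+.5)/6-.5])
np.set_printoptions(precision=4,suppress=True)
for n,a,b,z in [("flaskrim",c1(518,118),c3(358,268),.14),("flaskbase",c1(500,272),c3(387,400),0),("arm",c1(545,143),c3(325,350),.1),
 ("cap",c1(632,98),c3(205,427),.115),("cone",c1(738,250),c3(123,400),.036),("funnel",c1(643,190),c3(230,225),.11),
 ("beakrim",c2(376,135),c4(333,385),.07),("beakbase",c2(383,235),c4(325,475),0),
 ("cyl",c2(114,100),None,.15),("conrim",c2(255,270),c4(299,162),.13),("conbase",c2(284,472),c4(290,327),0),("dishbase",c2(508,352),c4(180,417),0),("greenrim",c1(310,55),c3(613,337),.14),("orangerim",c1(475,15),c3(400,477),.14),
 ("t2",c1(347,283),c3(547,322),.018),("t3",c1(565,392),c3(332,222),.018),("t1",c1(38,492),c3(752,58),.018)]:
  print(n,plane(A,a,z),plane(B,b,z) if b is not None else '',*(tri([(A,a),(B,b)]) if b is not None else []))
for f in [(347,283),(565,392),(38,492)]: print(plane(A,c1(*f),.018))
for f in [(555,0),(752,58),(547,322),(332,222)]: print(plane(B,c3(*f),.018))
print("camposA",-cam(A)[1].T@cam(A)[2],-cam(B)[1].T@cam(B)[2])
E
python3 m.py
```

```text
flaskrim [0.4552 0.2923 0.14  ] [0.4532 0.2933 0.14  ] [0.454  0.293  0.1392] [-0.1274  0.01   -0.0876 -0.0016]
flaskbase [0.45   0.2971 0.    ] [0.4569 0.2913 0.    ] [0.4541 0.2929 0.004 ] [ 0.1306 -0.0074  0.0938 -0.0001]
arm [0.4488 0.3345 0.1   ] [0.4513 0.3324 0.1   ] [0.4503 0.3329 0.1013] [ 0.0513 -0.0051  0.0342  0.0012]
cap [0.4618 0.4159 0.115 ] [0.4557 0.4209 0.115 ] [0.4582 0.4199 0.1119] [-0.1442  0.0258 -0.0887 -0.0091]
cone [0.5776 0.4148 0.036 ] [0.5758 0.4114 0.036 ] [0.5769 0.412  0.0361] [-0.6414  0.1519 -0.4537 -0.0691]
funnel [0.5485 0.3262 0.11  ] [0.5746 0.3006 0.11  ] [0.5619 0.3077 0.1239] [ 0.0456 -0.008   0.0342  0.0034]
beakrim [ 0.459  -0.2982  0.07  ] [ 0.4575 -0.2974  0.07  ] [ 0.4581 -0.298   0.0693] [-0.0593 -0.0218 -0.0707  0.0256]
beakbase [ 0.4555 -0.2983  0.    ] [ 0.46   -0.3002 -0.    ] [ 0.4581 -0.299   0.002 ] [ 0.2356  0.0813  0.2825 -0.0968]
cyl [ 0.4435 -0.4226  0.15  ] 
conrim [ 0.5619 -0.4209  0.13  ] [ 0.5619 -0.4193  0.13  ] [ 0.562  -0.4206  0.1297] [ 0.1209  0.0486  0.1752 -0.0685]
conbase [ 0.5602 -0.4202  0.    ] [ 0.5662 -0.4274  
[... 270 characters left out ...]
.3238  0.0329  0.2021 -0.0274]
orangerim [0.3237 0.3857 0.14  ] [0.3241 0.3879 0.14  ] [0.324  0.3875 0.1396] [ 0.3478 -0.0168  0.1931 -0.0015]
t2 [0.4047 0.1775 0.018 ] [0.4014 0.184  0.018 ] [0.4026 0.1817 0.015 ] [ 0.3634  0.0206  0.2757 -0.0268]
t3 [0.5979 0.2019 0.018 ] [0.5968 0.2056 0.018 ] [0.5973 0.2044 0.0166] [ 0.3142 -0.0307  0.2742  0.0093]
t1 [ 0.4508 -0.1446  0.018 ] [ 0.4462 -0.1398  0.018 ] [ 0.448  -0.1427  0.0151] [-0.0069 -0.0017 -0.0072  0.0019]
[0.4047 0.1775 0.018 ]
[0.5979 0.2019 0.018 ]
[ 0.4508 -0.1446  0.018 ]
[ 0.6346 -0.1038  0.018 ]
[ 0.4462 -0.1398  0.018 ]
[0.4014 0.184  0.018 ]
[0.5968 0.2056 0.018 ]
camposA [ 1.3464 -0.7874  0.9386] [-0.0836  0.6732  0.838 ]
```

servo_tool(deltas=[{"delta_pos":[0.022,0.0315,0.0065],"rot":[0,0,0.09],"fingers":1},{"delta_pos":[0.022,0.0315,0.0065],"rot":[0,0,0.09],"fingers":1},{"delta_pos":[0.022,0.0315,0.0065],"rot":[0,0,0.09],"fingers":1},{"delta_pos":[0.022,0.0315,0.0065],"rot":[0,0,0.09],"fingers":1},{"delta_pos":[0.022,0.0315,0.0065],"rot":[0,0,0.09],"fingers":1}])

```text
t: 0.67
tool_pos: [0.2788, -0.3645, 0.2641]
eef_rot: [-180.0, -0.0, 43.8]
contact_force: [1.3, -1.3, 0.5]
finger_gap: 0.0854
```

servo_tool(deltas=[{"delta_pos":[0.022,0.0315,0.0065],"rot":[0,0,0.09],"fingers":1},{"delta_pos":[0.022,0.0315,0.0065],"rot":[0,0,0.09],"fingers":1},{"delta_pos":[0.022,0.0315,0.0065],"rot":[0,0,0.09],"fingers":1},{"delta_pos":[0.022,0.0315,0.0065],"rot":[0,0,0.09],"fingers":1},{"delta_pos":[0.022,0.0315,0.0065],"rot":[0,0,0.09],"fingers":1}])

```text
t: 1.08
tool_pos: [0.3888, -0.2068, 0.2967]
eef_rot: [180.0, 0.0, 69.6]
contact_force: [0.4, -0.4, -0.9]
finger_gap: 0.0855
```

servo_tool(deltas=[{"delta_pos":[0.022,0.0315,0.0065],"rot":[0,0,0.09],"fingers":1},{"delta_pos":[0.022,0.0315,0.0065],"rot":[0,0,0.09],"fingers":1},{"delta_pos":[0.022,0.0315,0.0065],"rot":[0,0,0.09],"fingers":1},{"delta_pos":[0.022,0.0315,0.0065],"rot":[0,0,0.09],"fingers":1},{"delta_pos":[0,0,0],"rot":[0,0,0],"fingers":1}])

```text
t: 1.5
tool_pos: [0.4786, -0.078, 0.3232]
eef_rot: [179.9, -0.0, 90.6]
contact_force: [-0.9, -0.4, -0.4]
finger_gap: 0.0853
```

```bash
python3 - <<'E'
from h import *
for n in ["scene","side","wrist"]:
    s=r.snapshot(n);cv2.imwrite(f"pics/{n}1.png",s["frame"])
print(r.get_obs()["tool_pos"],r.get_obs()["eef_rot"],r.get_obs()["contact_force"])
crop("pics/scene1.png","pics/d1.png",215,185,130,90,6)
crop("pics/side1.png","pics/d2.png",165,165,130,95,6)
E
```

```text
[ 0.47602427 -0.08251883  0.32202819] [-1.79959035e+02  6.82909591e-04  9.00072444e+01] [ 0.52803089 -0.29859153 -0.38186541]
```

View pics/wrist1.png

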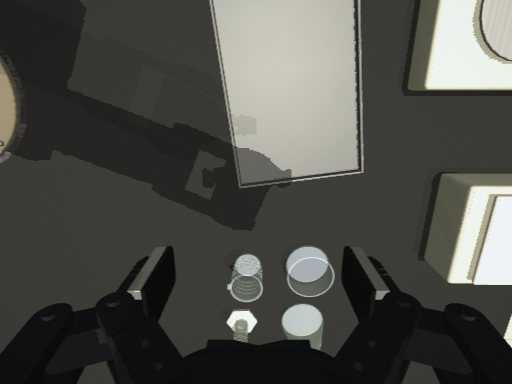

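View pics/d1.png

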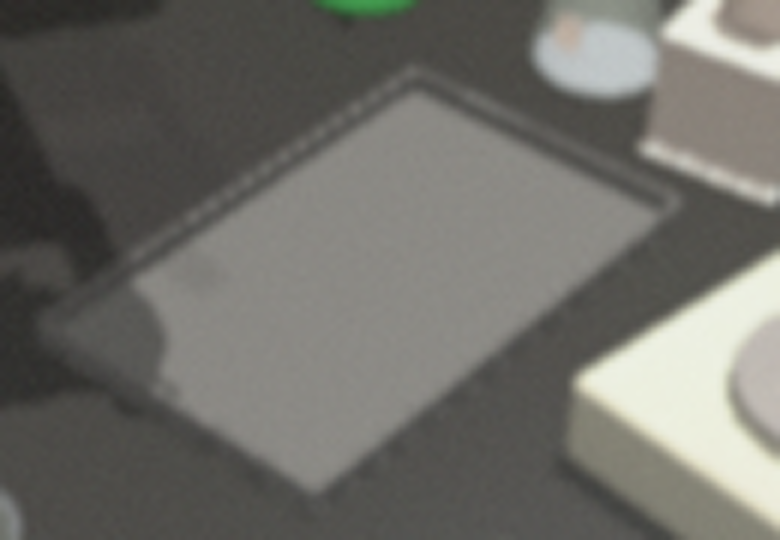

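View pics/d2.png

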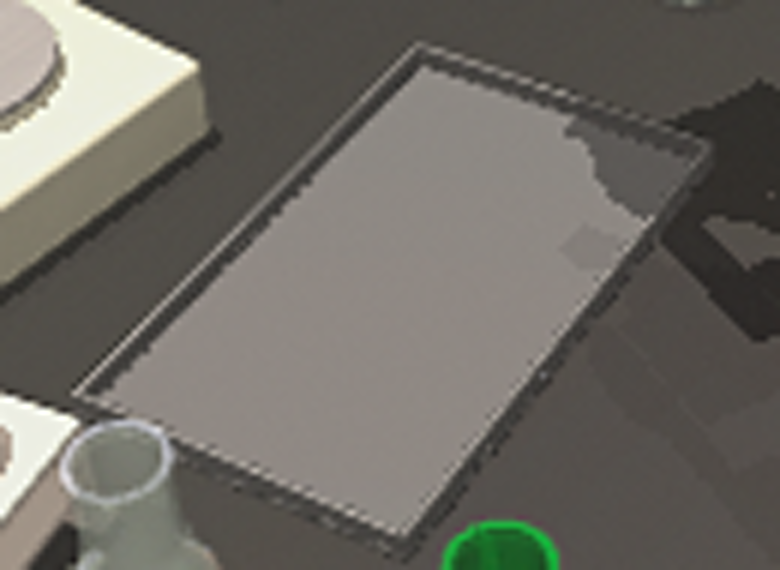

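```bash
cat > tray.py <<'E'
from h import *
np.set_printoptions(precision=4,suppress=True)
A=r.snapshot("scene");B=r.snapshot("side");W=r.snapshot("wrist")
d1=lambda x,y:np.array([215+(x+.5)/6-.5,185+(y+.5)/6-.5])
d2=lambda x,y:np.array([165+(x+.5)/6-.5,165+(y+.5)/6-.5])
obs=[(A,d1(415,68),2),(A,d1(682,200),3),(A,d1(38,325),1),(A,d1(318,498),4),
(B,d2(418,45),4),(B,d2(712,150),1),(B,d2(405,542),2),(B,d2(75,393),3),(W,np.array([240,187.]),1),(W,np.array([363.,171.5]),4)]
L={1:(-.1,-.165),2:(-.1,.165),3:(.1,.165),4:(.1,-.165)}
def f(p):
    c,s=np.cos(p[2]),np.sin(p[2]);o=[]
    for S,uv,k in obs:
        a,b=L[k];P=[p[0]+c*a-s*b,p[1]+s*a+c*b,.018];o+=list(proj(S,P)[0]-uv)
    return np.array(o)
o=least_squares(f,[.52,.03,.13],loss='soft_l1')
print(o.x,np.degrees(o.x[2]));print(f(o.x).reshape(-1,2))
c,s=np.cos(o.x[2]),np.sin(o.x[2])
for y in (.1025,-.1025): print(o.x[0]-s*y,o.x[1]+c*y)
E
python3 tray.py
```

```text
[0.5221 0.0307 0.1336] 7.653555071401081
[[ 0.2158 -0.4808]
 [ 0.7385 -0.3727]
 [-0.1724 -1.4586]
 [-0.1557 -1.2595]
 [ 0.1047 -0.4822]
 [ 0.71   -1.2877]
 [ 0.0929 -0.4162]
 [-0.4659  0.0835]
 [-0.6351  0.5189]
 [ 1.3209 -0.1911]]
0.5084098250994116 0.13230626606032952
0.5357123060142948 -0.07086748848462256
```

servo_tool(deltas=[{"delta_pos":[-0.002,0.035,-0.002],"rot":[0,0,0.01],"fingers":1},{"delta_pos":[-0.002,0.035,-0.002],"rot":[0,0,0.01],"fingers":1},{"delta_pos":[-0.002,0.035,-0.002],"rot":[0,0,0.01],"fingers":1},{"delta_pos":[-0.002,0.035,-0.002],"rot":[0,0,0.01],"fingers":1},{"delta_pos":[-0.002,0.035,-0.002],"rot":[0,0,0.01],"fingers":1}])

```text
t: 2.22
tool_pos: [0.4657, 0.0927, 0.3123]
eef_rot: [180.0, 0.0, 92.7]
contact_force: [1.1, -0.4, 0.6]
finger_gap: 0.0854
```

servo_tool(deltas=[{"delta_pos":[-0.002,0.035,-0.002],"rot":[0,0,0.01],"fingers":1},{"delta_pos":[-0.002,0.035,-0.002],"rot":[0,0,0.01],"fingers":1},{"delta_pos":[-0.002,0.02,-0.002],"rot":[0,0,0.01],"fingers":1},{"delta_pos":[0,0,0],"rot":[0,0,0],"fingers":1},{"delta_pos":[0,0,0],"rot":[0,0,0],"fingers":1}])

```text
t: 2.63
tool_pos: [0.4601, 0.1821, 0.3062]
eef_rot: [-180.0, 0.0, 94.6]
contact_force: [0.6, -0.2, -0.8]
finger_gap: 0.0855
```

```bash
python3 - <<'E'
from h import *
s=r.snapshot("wrist");cv2.imwrite(f"pics/wrist2.png",cv2.resize(s["frame"],None,fx=1.5,fy=1.5,interpolation=cv2.INTER_CUBIC))
for P in [(.454,.293,.14),(.454,.293,0),(.450,.333,.1),(.562,.308,.124),(.577,.412,.036),(.458,.42,.115)]: print(P,(proj(s,P)[0]+.5)*1.5-.5)
E
```

```text
(0.454, 0.293, 0.14) [392.31819835  91.2164182 ]
(0.454, 0.293, 0) [390.80358827 107.22187629]
(0.45, 0.333, 0.1) [390.84040735  35.50487548]
(0.562, 0.308, 0.124) [552.26872464  83.69704806]
(0.577, 0.412, 0.036) [557.23433313 -43.1679596 ]
(0.458, 0.42, 0.115) [ 415.76113923 -128.67348355]
```

View pics/wrist2.png

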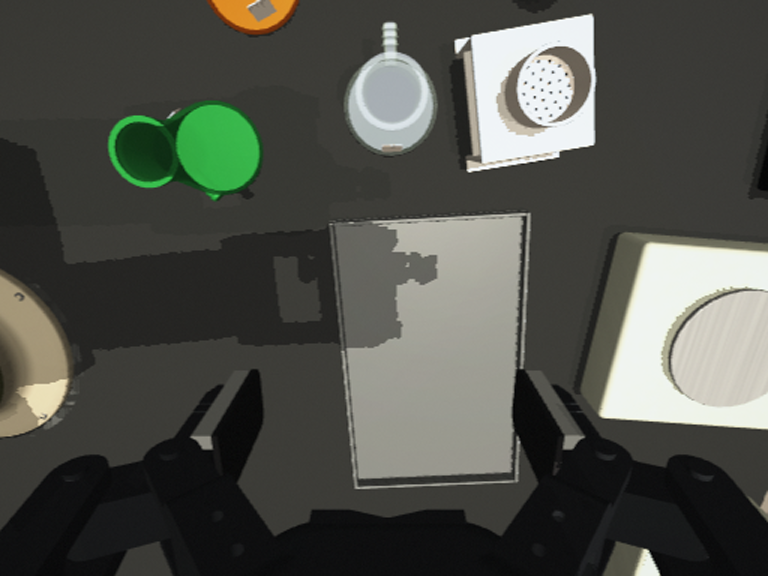

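servo_tool(deltas=[{"delta_pos":[-0.002,0.036,-0.01],"rot":[0,0,0],"fingers":1},{"delta_pos":[-0.002,0.036,-0.01],"rot":[0,0,0],"fingers":1},{"delta_pos":[-0.002,0.038,-0.01],"rot":[0,0,0],"fingers":1},{"delta_pos":[0,0,-0.02],"rot":[0,0,0],"fingers":1},{"delta_pos":[0,0,0],"rot":[0,0,0],"fingers":1}])

```text
t: 3.1
tool_pos: [0.4534, 0.2917, 0.2531]
eef_rot: [-179.7, 0.1, 94.6]
contact_force: [-0.7, -1.2, -0.6]
finger_gap: 0.0855
```

```bash
python3 - <<'E'
from h import *
s=r.snapshot("wrist");cv2.imwrite(f"pics/wrist3.png",cv2.resize(s["frame"],None,fx=1.5,fy=1.5,interpolation=cv2.INTER_CUBIC))
print(r.get_obs()["tool_pos"])
for P in [(.454,.293,.14),(.454,.293,0),(.450,.340,.1),(.562,.308,.124),(.577,.412,.036),(.458,.42,.115)]: print(P,(proj(s,P)[0]+.5)*1.5-.5)
E
```

```text
[0.45409513 0.29106012 0.25504245]
(0.454, 0.293, 0.14) [390.03137787 276.64601664]
(0.454, 0.293, 0) [390.02605326 231.56132177]
(0.45, 0.34, 0.1) [389.84565361 191.20659132]
(0.562, 0.308, 0.124) [559.64746543 260.22321831]
(0.577, 0.412, 0.036) [564.50580214  99.4869679 ]
(0.458, 0.42, 0.115) [415.07925168  54.37654809]
```

View pics/wrist3.png

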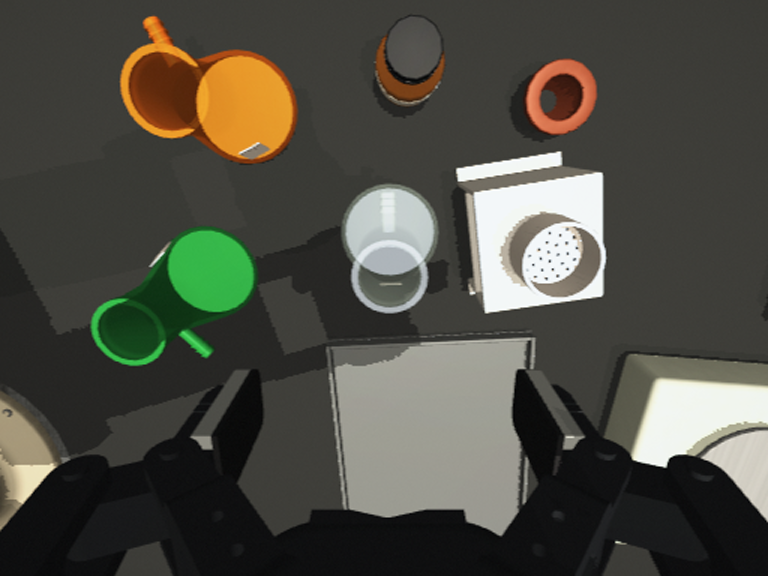

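servo_tool(deltas=[{"delta_pos":[0,0.002,-0.035],"rot":[0,0,0],"fingers":1},{"delta_pos":[0,0,-0.035],"rot":[0,0,0],"fingers":1},{"delta_pos":[0,0,-0.035],"rot":[0,0,0],"fingers":1},{"delta_pos":[0,0,-0.03],"rot":[0,0,0],"fingers":0.85},{"delta_pos":[0,0,-0.019],"rot":[0,0,0],"fingers":0.7}])

```text
t: 3.57
tool_pos: [0.4546, 0.2921, 0.1009]
eef_rot: [-179.9, 0.0, 94.4]
contact_force: [0.9, 0.1, -0.2]
finger_gap: 0.0639
```

servo_tool(deltas=[{"delta_pos":[0,0,0],"rot":[0,0,0],"fingers":0.6},{"delta_pos":[0,0,0],"rot":[0,0,0],"fingers":0.5},{"delta_pos":[0,0,0],"rot":[0,0,0],"fingers":0.4},{"delta_pos":[0,0,0],"rot":[0,0,0],"fingers":0.35},{"delta_pos":[0,0,0],"rot":[0,0,0],"fingers":0.3}], grip_force=40)

```text
t: 3.98
tool_pos: [0.4548, 0.2943, 0.1037]
eef_rot: [179.9, -0.0, 94.6]
contact_force: [-0.4, 0.2, -2.5]
finger_gap: 0.0447
```

servo_tool(deltas=[{"delta_pos":[0,0,0],"rot":[0,0,0],"fingers":0.2},{"delta_pos":[0,0,0],"rot":[0,0,0],"fingers":0.2},{"delta_pos":[0,0,0],"rot":[0,0,0],"fingers":0.2}])

```text
t: 4.23
tool_pos: [0.4542, 0.2944, 0.1026]
eef_rot: [180.0, -0.0, 94.6]
contact_force: [0.5, 0.2, -2.1]
finger_gap: 0.0446
```

servo_tool(deltas=[{"delta_pos":[0,0,0.01],"rot":[0,0,0],"fingers":0.2},{"delta_pos":[0,0,0.02],"rot":[0,0,0],"fingers":0.2},{"delta_pos":[0,0,0.02],"rot":[0,0,0],"fingers":0.2},{"delta_pos":[0,0,0],"rot":[0,0,0],"fingers":0.2},{"delta_pos":[0,0,0],"rot":[0,0,0],"fingers":0.2}])

```text
t: 4.65
tool_pos: [0.4545, 0.2945, 0.1532]
eef_rot: [179.9, -0.0, 94.6]
contact_force: [-0.0, -1.0, -1.9]
finger_gap: 0.0448
```

```bash
python3 - <<'E'
from h import *
s=r.snapshot("side");cv2.imwrite("pics/s4.png",s["frame"])
crop("pics/s4.png","pics/s4c.png",95,175,200,150,4)
o=r.get_obs();print(o["tool_pos"],o["contact_force"],o["finger_gap"])
E
```

```text
[0.45392894 0.29429134 0.15210603] [ 0.46196782  0.42918248 -2.7628563 ] 0.04447108910973075
```

View pics/s4c.png

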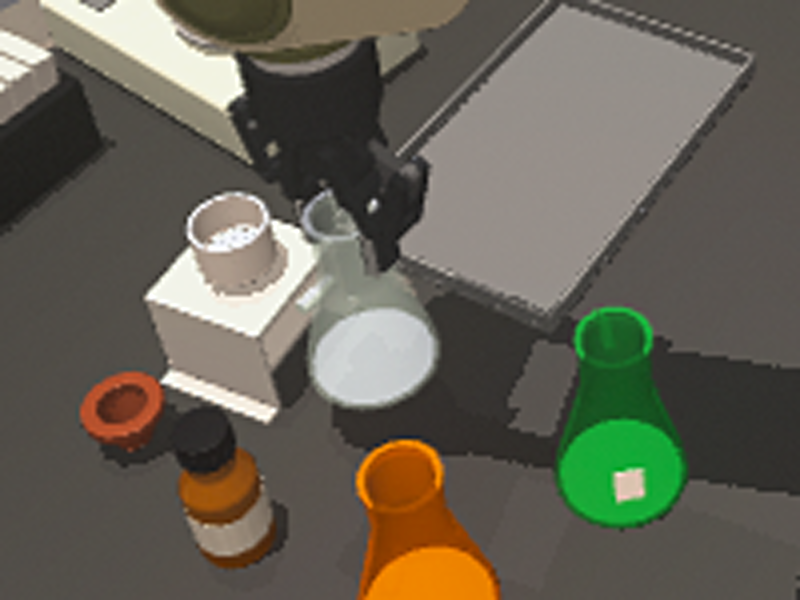

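servo_tool(deltas=[{"delta_pos":[0,-0.035,0],"rot":[0,0,0],"fingers":0.2},{"delta_pos":[0,-0.035,0],"rot":[0,0,0],"fingers":0.2},{"delta_pos":[0,-0.035,0],"rot":[0,0,0],"fingers":0.2},{"delta_pos":[0.0053,-0.0122,0],"rot":[0,0,-0.1168],"fingers":0.2},{"delta_pos":[0.0053,-0.0122,0],"rot":[0,0,-0.1168],"fingers":0.2}])

```text
t: 5.12
tool_pos: [0.4641, 0.1634, 0.1512]
eef_rot: [-179.9, 0.0, 80.8]
contact_force: [0.8, -1.2, -2.2]
finger_gap: 0.0448
```

servo_tool(deltas=[{"delta_pos":[0.0053,-0.0122,0],"rot":[0,0,-0.1168],"fingers":0.2},{"delta_pos":[0.0053,-0.0122,0],"rot":[0,0,-0.1168],"fingers":0.2},{"delta_pos":[0.0053,-0.0122,0],"rot":[0,0,-0.1168],"fingers":0.2},{"delta_pos":[0.0053,-0.0122,0],"rot":[0,0,-0.1168],"fingers":0.2},{"delta_pos":[0.0053,-0.0122,0],"rot":[0,0,-0.1168],"fingers":0.2}])

```text
t: 5.53
tool_pos: [0.4909, 0.1034, 0.1511]
eef_rot: [-179.9, 0.1, 47.4]
contact_force: [1.1, -0.1, -2.7]
finger_gap: 0.0446
```

servo_tool(deltas=[{"delta_pos":[0.0053,-0.0122,0],"rot":[0,0,-0.1168],"fingers":0.2},{"delta_pos":[0.0053,-0.0122,0],"rot":[0,0,-0.1168],"fingers":0.2},{"delta_pos":[0.0053,-0.0122,0],"rot":[0,0,-0.1168],"fingers":0.2},{"delta_pos":[0.0053,-0.0122,0],"rot":[0,0,-0.1168],"fingers":0.2},{"delta_pos":[0.0053,-0.0122,0],"rot":[0,0,-0.1168],"fingers":0.2}])

```text
t: 5.95
tool_pos: [0.5174, 0.0424, 0.151]
eef_rot: [-179.9, 0.1, 13.9]
contact_force: [0.1, 1.2, -2.7]
finger_gap: 0.0447
```

servo_tool(deltas=[{"delta_pos":[0.0053,-0.0122,0],"rot":[0,0,-0.1168],"fingers":0.2},{"delta_pos":[0,0,-0.01],"rot":[0,0,0],"fingers":0.2},{"delta_pos":[0,0,-0.01],"rot":[0,0,0],"fingers":0.2},{"delta_pos":[0,0,-0.01],"rot":[0,0,0],"fingers":0.2},{"delta_pos":[0,0,0],"rot":[0,0,0],"fingers":0.2}])

```text
t: 6.37
tool_pos: [0.5216, 0.0309, 0.1195]
eef_rot: [-179.9, 0.3, 7.6]
contact_force: [-1.1, 0.3, -2.3]
finger_gap: 0.0447
```

```bash
python3 - <<'E'
from h import *
o=r.get_obs();print(o["tool_pos"],o["eef_rot"],o["contact_force"],o["finger_gap"])
for n in ("scene","side"):
  s=r.snapshot(n);cv2.imwrite(f"pics/{n}5.png",s["frame"])
  print((proj(s,[[.522,.031,.14+.018+.005],[.522,.031,.018+.005]])))
crop("pics/scene5.png","pics/e1.png",215,130,130,130,5)
crop("pics/side5.png","pics/e2.png",165,120,140,140,5)
E
```

```text
[0.52155172 0.03088031 0.1194949 ] [-179.90063483    0.32103636    7.57189065] [-1.08414718  0.27246615 -2.34309925] 0.04472441295404694
[[278.49113592 191.32515204]
 [276.68680246 225.89699273]]
[[230.22817953 172.45096978]
 [233.25684299 206.93993145]]
```

View pics/e1.png

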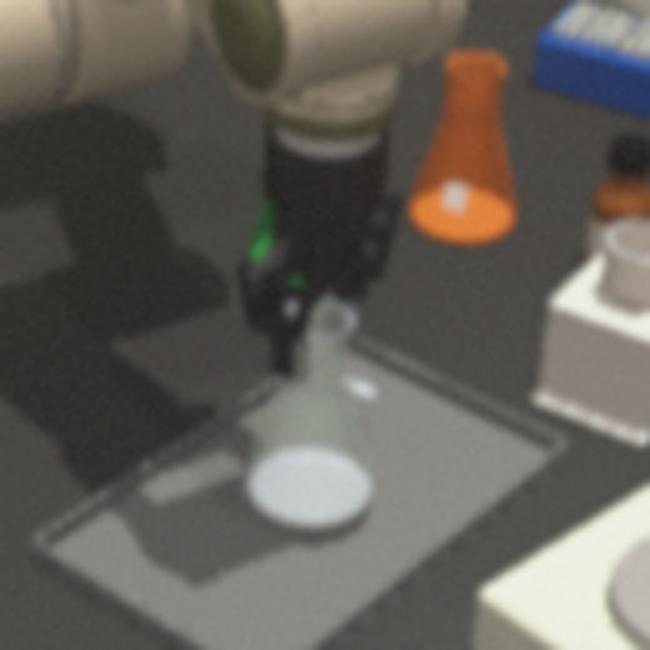

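View pics/e2.png

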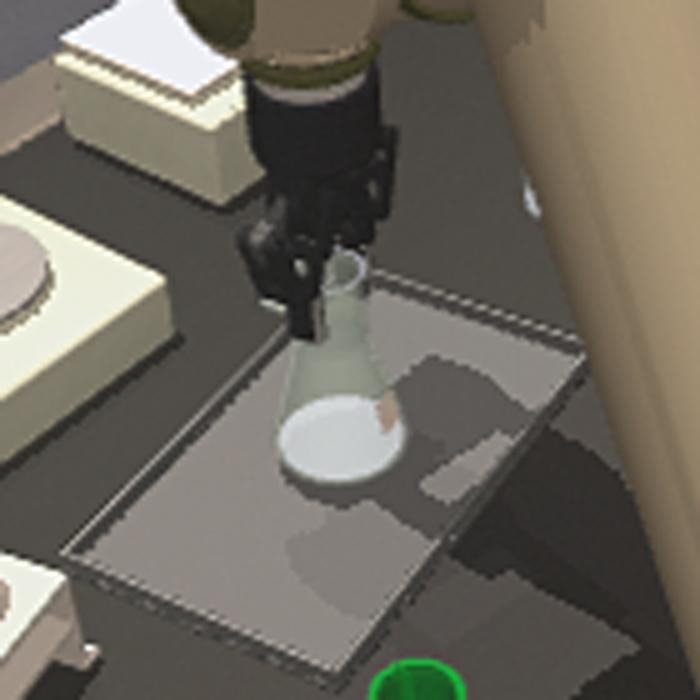

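servo_tool(deltas=[{"delta_pos":[0,0,-0.006],"rot":[0,0,0],"fingers":0.2},{"delta_pos":[0,0,-0.004],"rot":[0,0,0],"fingers":0.2},{"delta_pos":[0,0,-0.002],"rot":[0,0,0],"fingers":0.2},{"delta_pos":[0,0,-0.001],"rot":[0,0,0],"fingers":0.2},{"delta_pos":[0,0,0],"rot":[0,0,0],"fingers":0.2}])

```text
t: 6.88
tool_pos: [0.523, 0.0308, 0.1091]
eef_rot: [-180.0, 0.0, 7.6]
contact_force: [-0.7, -0.6, -2.8]
finger_gap: 0.0448
```

servo_tool(deltas=[{"delta_pos":[0,0,0],"rot":[0,0,0],"fingers":0.2},{"delta_pos":[0,0,0],"rot":[0,0,0],"fingers":0.2}])

```text
t: 7.05
tool_pos: [0.5232, 0.0308, 0.1095]
eef_rot: [180.0, -0.0, 7.6]
contact_force: [-0.6, 0.4, -2.6]
finger_gap: 0.0445
```

servo_tool(deltas=[{"delta_pos":[0,0,-0.001],"rot":[0,0,0],"fingers":0.2},{"delta_pos":[0,0,-0.001],"rot":[0,0,0],"fingers":0.2},{"delta_pos":[0,0,0],"rot":[0,0,0],"fingers":0.2}])

```text
t: 7.3
tool_pos: [0.523, 0.0308, 0.1072]
eef_rot: [-180.0, 0.0, 7.6]
contact_force: [-1.0, -0.5, -2.2]
finger_gap: 0.0451
```

servo_tool(deltas=[{"delta_pos":[0,0,-0.0008],"rot":[0,0,0],"fingers":0.2},{"delta_pos":[0,0,-0.0002],"rot":[0,0,0],"fingers":0.2},{"delta_pos":[0,0,0],"rot":[0,0,0],"fingers":0.2}])

```text
t: 7.55
tool_pos: [0.5232, 0.0308, 0.1065]
eef_rot: [180.0, -0.0, 7.6]
contact_force: [0.2, 0.2, -0.6]
finger_gap: 0.0448
```

Contact at the tray floor. Release and rise.

servo_tool(deltas=[{"delta_pos":[0,0,0],"rot":[0,0,0],"fingers":0.58},{"delta_pos":[0,0,0],"rot":[0,0,0],"fingers":0.65},{"delta_pos":[0,0,0],"rot":[0,0,0],"fingers":0.75},{"delta_pos":[0,0,0],"rot":[0,0,0],"fingers":0.85},{"delta_pos":[0,0,0.01],"rot":[0,0,0],"fingers":0.85}])

```text
t: 7.97
tool_pos: [0.5223, 0.0308, 0.1151]
eef_rot: [-179.9, 0.2, 7.6]
contact_force: [-0.5, 0.8, -0.1]
finger_gap: 0.0723
```

servo_tool(deltas=[{"delta_pos":[0,0,0.03],"rot":[0,0,0],"fingers":0.9},{"delta_pos":[0,0,0.035],"rot":[0,0,0],"fingers":1},{"delta_pos":[0,0,0.035],"rot":[0,0,0],"fingers":1},{"delta_pos":[0,0,0.03],"rot":[0,0,0],"fingers":1},{"delta_pos":[0,0,0],"rot":[0,0,0],"fingers":1}])

```text
t: 8.38
tool_pos: [0.5249, 0.0305, 0.2524]
eef_rot: [179.8, -0.6, 7.6]
contact_force: [0.6, 0.1, 0.7]
finger_gap: 0.0855
```

```bash
python3 - <<'E'
from h import *
o=r.get_obs();print(o["tool_pos"],o["eef_rot"],o["contact_force"],o["finger_gap"])
for n in ("scene","side","wrist"):
  s=r.snapshot(n);cv2.imwrite(f"pics/{n}6.png",s["frame"])
  print(n,(proj(s,[[.522,.031,.144],[.522,.031,.004]])))
crop("pics/scene6.png","pics/e1.png",215,150,130,110,6)
crop("pics/side6.png","pics/e2.png",165,140,140,120,5)
E
```

```text
[0.52494085 0.0305468  0.25238357] [179.81228124  -0.60312549   7.59724402] [0.59460301 0.06979914 0.7094366 ] 0.0855030662047544
scene [[278.23444457 196.24347376]
 [276.45663621 230.30708164]]
side [[230.66831481 177.46301844]
 [233.63252953 211.21806891]]
wrist [[256.87687517 190.71822372]
 [257.35838704 158.06337405]]
```

View pics/e1.png

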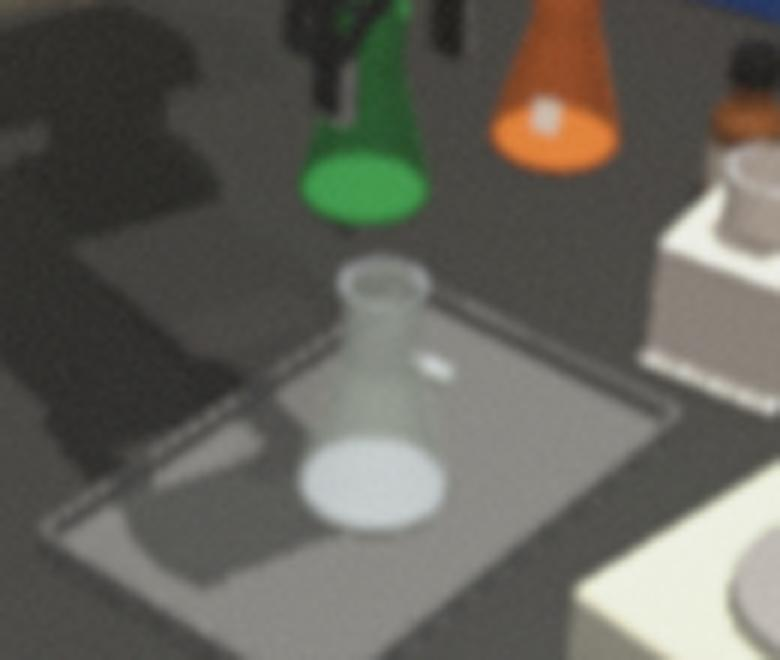

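View pics/e2.png

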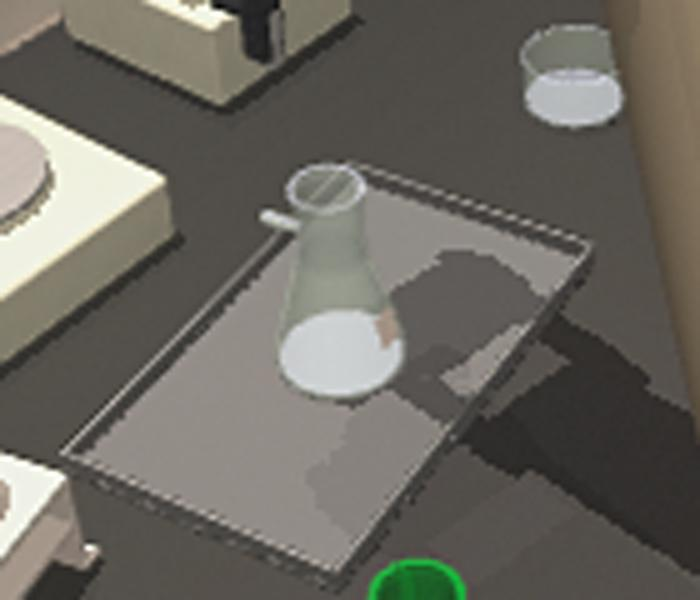

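View pics/wrist6.png

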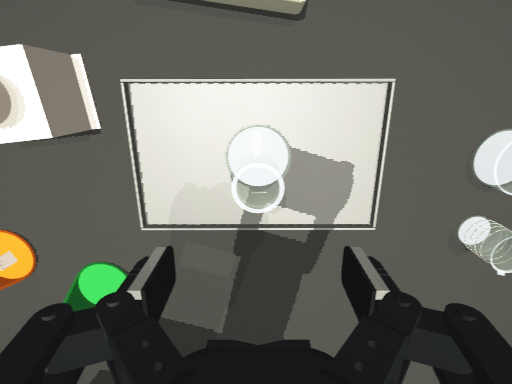

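```bash
python3 - <<'E'
from h import *
np.set_printoptions(precision=4,suppress=True)
o=r.get_obs();print(o["tool_pos"],o["eef_rot"])
s=r.snapshot("wrist");cv2.imwrite("pics/wrist7.png",s["frame"])
crop("pics/wrist7.png","pics/w7c.png",110,70,300,180,2.66)
E
```

```text
[0.5228 0.0308 0.2457] [-179.9876    0.0407    7.5844]
```

View pics/w7c.png

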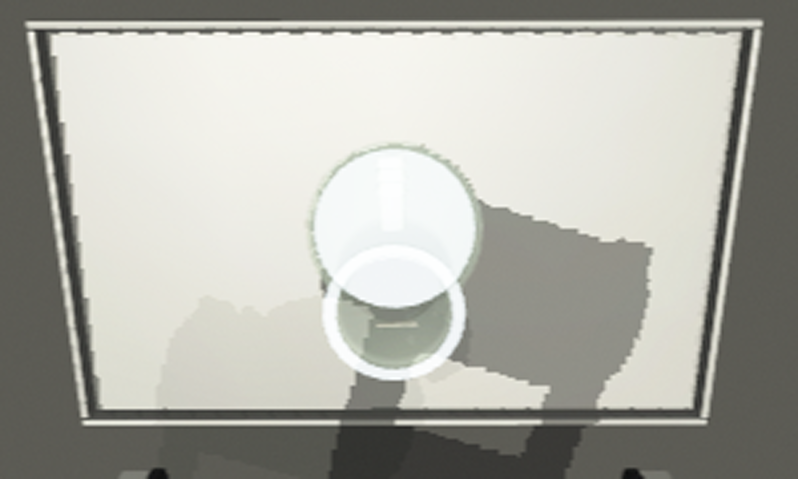

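```bash
python3 - <<'E'
from h import *
np.set_printoptions(precision=4,suppress=True)
s=r.snapshot("wrist")
k=2.66;u=lambda x,y:np.array([110+(x+.5)/k-.5,70+(y+.5)/k-.5])
C=[plane(s,u(*p),.018) for p in [(27,21),(763,20),(707,424),(83,425)]]
for c in C:print(c)
print("mean",np.mean(C,0))
d1=C[0][:2],C[2][:2],C[1][:2],C[3][:2]
print("base",plane(s,u(396,227),.004),"rim",plane(s,u(394,312),.144))
E
```

```text
[0.5983 0.2062 0.018 ]
[ 0.6421 -0.1189  0.018 ]
[ 0.4454 -0.1456  0.018 ]
[0.401  0.1802 0.018 ]
mean [0.5217 0.0305 0.018 ]
base [0.525  0.0302 0.004 ] rim [0.5251 0.0309 0.144 ]
```

servo_tool(deltas=[{"delta_pos":[0,0,-0.035],"rot":[0,0,0],"fingers":1},{"delta_pos":[0,0,-0.035],"rot":[0,0,0],"fingers":1},{"delta_pos":[0,0,-0.035],"rot":[0,0,0],"fingers":0.9},{"delta_pos":[0,0,-0.025],"rot":[0,0,0],"fingers":0.75},{"delta_pos":[0,0,-0.01],"rot":[0,0,0],"fingers":0.65}])

```text
t: 9.05
tool_pos: [0.5207, 0.0311, 0.1017]
eef_rot: [-179.9, 0.5, 7.6]
contact_force: [0.1, -0.1, -0.5]
finger_gap: 0.0564
```

servo_tool(deltas=[{"delta_pos":[0,0,0],"rot":[0,0,0],"fingers":0.55},{"delta_pos":[0,0,0],"rot":[0,0,0],"fingers":0.45},{"delta_pos":[0,0,0],"rot":[0,0,0],"fingers":0.35},{"delta_pos":[0,0,0],"rot":[0,0,0],"fingers":0.2},{"delta_pos":[0,0,0],"rot":[0,0,0],"fingers":0.2}])

```text
t: 9.47
tool_pos: [0.5233, 0.0307, 0.107]
eef_rot: [180.0, -0.1, 7.6]
contact_force: [-0.1, -0.0, -2.4]
finger_gap: 0.0446
```

servo_tool(deltas=[{"delta_pos":[0,0,0.003],"rot":[0,0,0],"fingers":0.2},{"delta_pos":[0,0,0.003],"rot":[0,0,0],"fingers":0.2},{"delta_pos":[-0.003,0.0005,0],"rot":[0,0,0],"fingers":0.2},{"delta_pos":[0,0,0],"rot":[0,0,0],"fingers":0.2},{"delta_pos":[0,0,0],"rot":[0,0,0],"fingers":0.2}])

```text
t: 9.88
tool_pos: [0.5199, 0.0313, 0.1124]
eef_rot: [180.0, -0.0, 7.6]
contact_force: [0.5, 0.6, -2.3]
finger_gap: 0.0448
```

servo_tool(deltas=[{"delta_pos":[0,0,-0.003],"rot":[0,0,0],"fingers":0.2},{"delta_pos":[0,0,-0.002],"rot":[0,0,0],"fingers":0.2},{"delta_pos":[0,0,-0.001],"rot":[0,0,0],"fingers":0.2},{"delta_pos":[0,0,0],"rot":[0,0,0],"fingers":0.2},{"delta_pos":[0,0,0],"rot":[0,0,0],"fingers":0.2}])

```text
t: 10.3
tool_pos: [0.5201, 0.0313, 0.1061]
eef_rot: [-180.0, 0.0, 7.6]
contact_force: [-0.3, -0.1, -1.0]
finger_gap: 0.0448
```

servo_tool(deltas=[{"delta_pos":[0,0,0],"rot":[0,0,0],"fingers":0.58},{"delta_pos":[0,0,0],"rot":[0,0,0],"fingers":0.65},{"delta_pos":[0,0,0],"rot":[0,0,0],"fingers":0.75},{"delta_pos":[0,0,0],"rot":[0,0,0],"fingers":0.85},{"delta_pos":[0,0,0.01],"rot":[0,0,0],"fingers":0.85}])

```text
t: 10.72
tool_pos: [0.5194, 0.0313, 0.1152]
eef_rot: [-180.0, 0.2, 7.6]
contact_force: [-0.2, -0.2, 0.8]
finger_gap: 0.0727
```

servo_tool(deltas=[{"delta_pos":[0,0,0.03],"rot":[0,0,0],"fingers":0.9},{"delta_pos":[0,0,0.035],"rot":[0,0,0],"fingers":1},{"delta_pos":[0,0,0.035],"rot":[0,0,0],"fingers":1},{"delta_pos":[0,0,0.03],"rot":[0,0,0],"fingers":1},{"delta_pos":[0.004,0.0273,0],"rot":[0,0,0.1122],"fingers":1}])

```text
t: 11.13
tool_pos: [0.5261, 0.056, 0.2526]
eef_rot: [179.7, -0.6, 13.8]
contact_force: [1.1, -0.7, 0.2]
finger_gap: 0.0855
```

servo_tool(deltas=[{"delta_pos":[0.004,0.0273,0],"rot":[0,0,0.1122],"fingers":1},{"delta_pos":[0.004,0.0273,0],"rot":[0,0,0.1122],"fingers":1},{"delta_pos":[0.004,0.0273,0],"rot":[0,0,0.1122],"fingers":1},{"delta_pos":[0.004,0.0273,0],"rot":[0,0,0.1122],"fingers":1},{"delta_pos":[0.004,0.0273,0],"rot":[0,0,0.1122],"fingers":1}])

```text
t: 11.55
tool_pos: [0.5441, 0.1965, 0.2465]
eef_rot: [180.0, -0.0, 46.5]
contact_force: [0.1, -1.0, 0.8]
finger_gap: 0.0856
```

servo_tool(deltas=[{"delta_pos":[0.004,0.0273,0],"rot":[0,0,0.1122],"fingers":1},{"delta_pos":[0.004,0.0273,0],"rot":[0,0,0.1122],"fingers":1},{"delta_pos":[0.004,0.0273,0],"rot":[0,0,0.1122],"fingers":1},{"delta_pos":[0.004,0.0273,0],"rot":[0,0,0.1122],"fingers":1},{"delta_pos":[0,0,0],"rot":[0,0,0.1122],"fingers":1}])

```text
t: 11.97
tool_pos: [0.5598, 0.3084, 0.2457]
eef_rot: [-180.0, -0.1, 78.8]
contact_force: [0.0, 0.1, 0.2]
finger_gap: 0.0853
```

servo_tool(deltas=[{"delta_pos":[0,0,0],"rot":[0,0,0.1122],"fingers":1},{"delta_pos":[0,0,0],"rot":[0,0,0.1122],"fingers":1},{"delta_pos":[0,0,0],"rot":[0,0,0.1122],"fingers":1},{"delta_pos":[0,0,0],"rot":[0,0,0],"fingers":1},{"delta_pos":[0,0,0],"rot":[0,0,0],"fingers":1}])

```text
t: 12.38
tool_pos: [0.5601, 0.3043, 0.2463]
eef_rot: [180.0, -0.0, 97.4]
contact_force: [0.5, 0.4, 0.6]
finger_gap: 0.0854
```

```bash
python3 - <<'E'
from h import *
o=r.get_obs();print(o["tool_pos"],o["eef_rot"])
s=r.snapshot("wrist");cv2.imwrite("pics/wrist8.png",cv2.resize(s["frame"],None,fx=1.5,fy=1.5,interpolation=cv2.INTER_CUBIC))
for P in [(.562,.308,.124),(.5757,.4135,.036),(.458,.42,.115)]: print(P,(proj(s,P)[0]+.5)*1.5-.5)
for n in ("scene","side"):
  s=r.snapshot(n);cv2.imwrite(f"pics/{n}8.png",s["frame"])
  print(n,(proj(s,[[.522,.031,.144],[.522,.031,.004]])))
crop("pics/scene8.png","pics/e1.png",215,150,130,110,6)
crop("pics/side8.png","pics/e2.png",90,160,190,145,4)
E
```

```text
[0.56008662 0.30425427 0.24634255] [ 1.79999986e+02 -9.63200594e-04  9.73951738e+01]
(0.562, 0.308, 0.124) [391.69449356 269.28511536]
(0.5757, 0.4135, 0.036) [427.32270014 104.68120921]
(0.458, 0.42, 0.115) [234.44521158  51.85501134]
scene [[278.23444457 196.24347376]
 [276.45663621 230.30708164]]
side [[230.66831481 177.46301844]
 [233.63252953 211.21806891]]
```

View pics/wrist8.png

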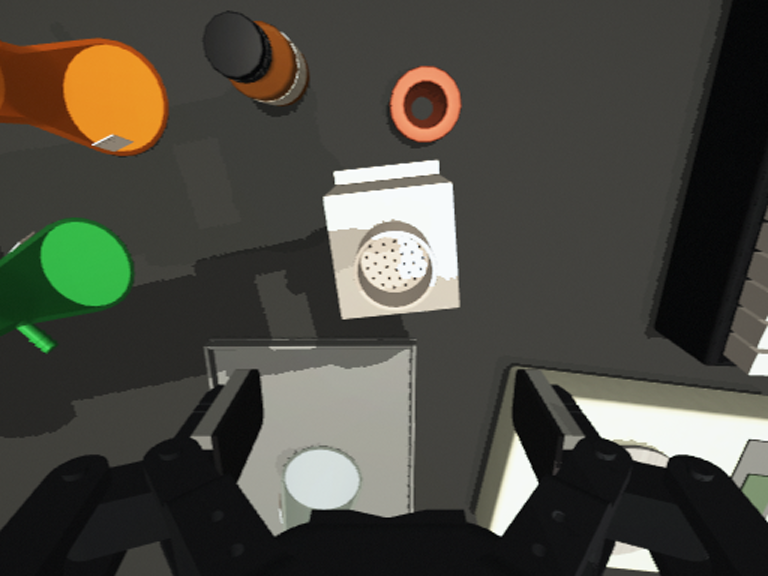

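View pics/e1.png

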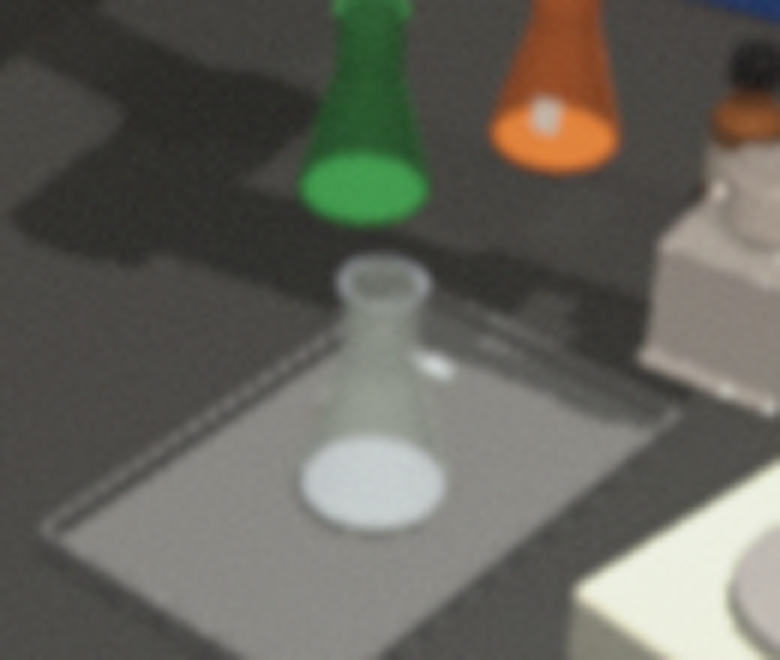

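View pics/e2.png

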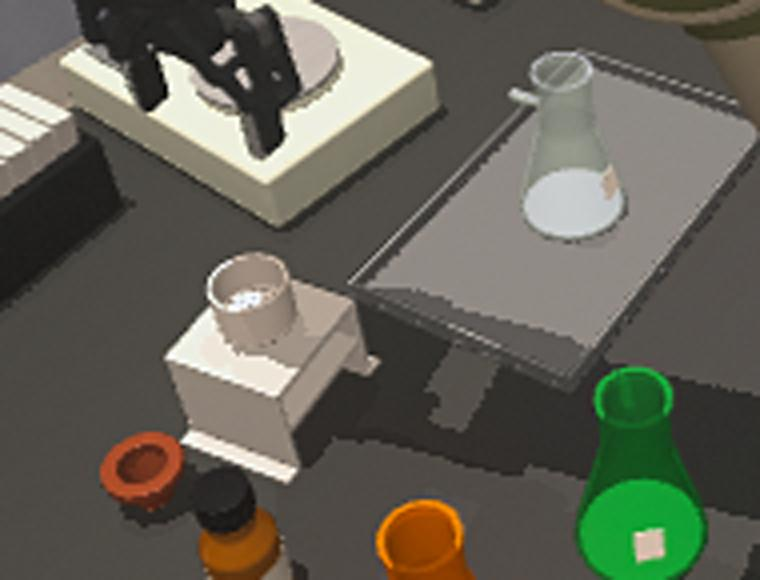

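```bash
python3 - <<'E'
from h import *
s=r.snapshot("wrist")
f=s["frame"]
cv2.imwrite("pics/w8a.png",cv2.resize(f[30:215,205:325],None,fx=4,fy=4,interpolation=cv2.INTER_CUBIC)[:600])
hsv=cv2.cvtColor(f,cv2.COLOR_BGR2HSV);print(hsv[70,268],hsv[60,284])
m=((hsv[...,0]<12)&(hsv[...,1]>90)&(hsv[...,2]>30)).astype(np.uint8);m[:, :255]=0;m[:,310:]=0;m[100:]=0
c=max(cv2.findContours(m,0,2)[0],key=cv2.contourArea);e=cv2.fitEllipse(c);print(e,plane(s,e[0],.036))
print(plane(s,((397.5)/1.5-.5,(265.5)/1.5-.5),.124))
E
```

```text
[  8 150 224] [  7 184  75]
((283.1537170410156, 69.00770568847656), (47.2642936706543, 50.85182189941406), 11.219347953796387) [0.57379885 0.41387331 0.036     ]
[0.56496233 0.31116914 0.124     ]
```

View pics/w8a.png

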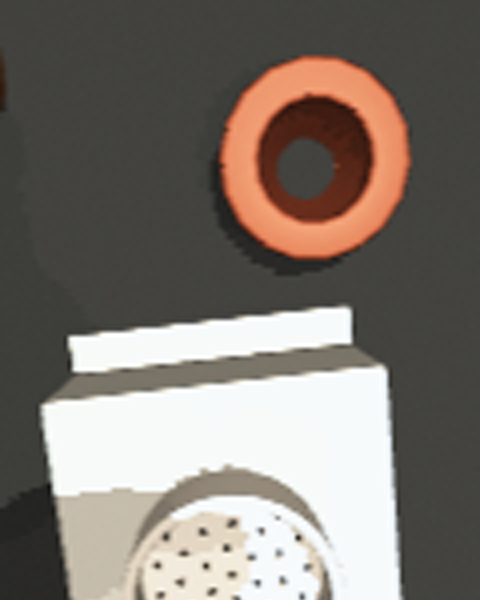

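servo_tool(deltas=[{"delta_pos":[0.0045,0.0345,-0.01],"rot":[0,0,0],"fingers":1},{"delta_pos":[0.005,0.0375,-0.01],"rot":[0,0,0],"fingers":1},{"delta_pos":[0.005,0.0375,-0.02],"rot":[0,0,0],"fingers":1},{"delta_pos":[0,0,-0.03],"rot":[0,0,0],"fingers":1},{"delta_pos":[0,0,-0.03],"rot":[0,0,0],"fingers":1}])

```text
t: 13.0
tool_pos: [0.5742, 0.4149, 0.1456]
eef_rot: [179.9, -0.0, 97.7]
contact_force: [0.2, -0.3, -0.2]
finger_gap: 0.0858
```

servo_tool(deltas=[{"delta_pos":[0,0,-0.035],"rot":[0,0,0],"fingers":1},{"delta_pos":[0,0,-0.035],"rot":[0,0,0],"fingers":1},{"delta_pos":[0,0,-0.03],"rot":[0,0,0],"fingers":1},{"delta_pos":[0,0,-0.02],"rot":[0,0,0],"fingers":0.95},{"delta_pos":[0,0,-0.005],"rot":[0,0,0],"fingers":0.9}])

```text
t: 13.42
tool_pos: [0.5728, 0.4118, 0.0175]
eef_rot: [-179.6, 0.1, 97.5]
contact_force: [-0.9, -0.2, -0.1]
finger_gap: 0.0767
```

servo_tool(deltas=[{"delta_pos":[0,0,0],"rot":[0,0,0],"fingers":0.85},{"delta_pos":[0,0,0],"rot":[0,0,0],"fingers":0.8}])

```text
t: 13.58
tool_pos: [0.5752, 0.4131, 0.0232]
eef_rot: [179.9, -0.0, 97.6]
contact_force: [-0.6, 0.1, -0.1]
finger_gap: 0.0685
```

```bash
python3 - <<'E'
from h import *
o=r.get_obs();print(o["tool_pos"],o["eef_rot"],o["contact_force"],o["finger_gap"])
s=r.snapshot("wrist");cv2.imwrite("pics/wrist9.png",s["frame"])
s=r.snapshot("side");cv2.imwrite("pics/side9.png",s["frame"])
crop("pics/side9.png","pics/e2.png",60,180,160,120,5)
E
```

```text
[0.57517047 0.4130916  0.02324995] [ 1.79889300e+02 -3.70394244e-02  9.75519019e+01] [-0.61669572  0.06049534 -0.05984133] 0.06845919908394503
```

View pics/wrist9.png

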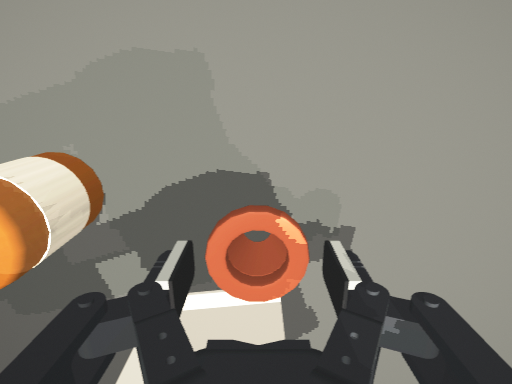

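View pics/e2.png

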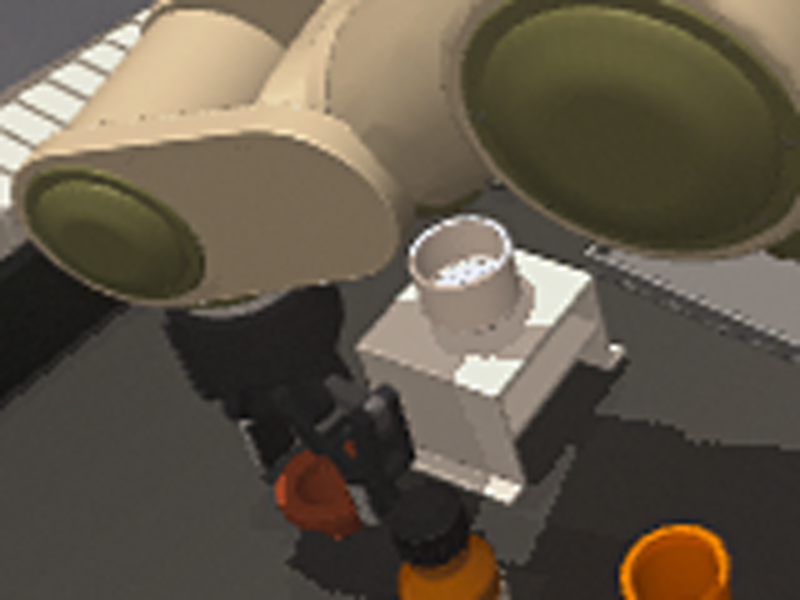

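```bash
python3 - <<'E'
from h import *
s=r.snapshot("wrist")
print(proj(s,[[.5745,.414,.036],[.5752,.4131,.036]]), plane(s,(257.5,253),.036))
o=r.get_obs();print(o["tool_pos"])
E
```

```text
[[257.33016148 256.88766799]
 [258.45080005 258.56936901]] [0.57428945 0.41624969 0.036     ]
[0.57524743 0.41319774 0.02388156]
```

servo_tool(deltas=[{"delta_pos":[-0.0007,0.002,-0.006],"rot":[0,0,0],"fingers":0.75},{"delta_pos":[0,0,-0.006],"rot":[0,0,0],"fingers":0.7},{"delta_pos":[0,0,-0.003],"rot":[0,0,0],"fingers":0.65},{"delta_pos":[0,0,0],"rot":[0,0,0],"fingers":0.5},{"delta_pos":[0,0,0],"rot":[0,0,0],"fingers":0.3}])

```text
t: 14.15
tool_pos: [0.5736, 0.4147, 0.0065]
eef_rot: [-180.0, 0.0, 97.6]
contact_force: [0.2, -0.2, -0.0]
finger_gap: 0.0523
```

servo_tool(deltas=[{"delta_pos":[0,0,0],"rot":[0,0,0],"fingers":0.3},{"delta_pos":[0,0,0],"rot":[0,0,0],"fingers":0.3},{"delta_pos":[0,0,0],"rot":[0,0,0],"fingers":0.3}])

```text
t: 14.4
tool_pos: [0.5738, 0.4148, 0.0068]
eef_rot: [180.0, -0.0, 97.6]
contact_force: [0.4, -0.3, -0.9]
finger_gap: 0.0523
```

servo_tool(deltas=[{"delta_pos":[0,0,0.01],"rot":[0,0,0],"fingers":0.3},{"delta_pos":[0,0,0.03],"rot":[0,0,0],"fingers":0.3},{"delta_pos":[0,0,0.035],"rot":[0,0,0],"fingers":0.3},{"delta_pos":[0,0,0.035],"rot":[0,0,0],"fingers":0.3},{"delta_pos":[0,0,0.035],"rot":[0,0,0],"fingers":0.3}])

```text
t: 14.82
tool_pos: [0.5736, 0.4147, 0.1545]
eef_rot: [180.0, -0.0, 97.6]
contact_force: [0.2, 0.4, -0.5]
finger_gap: 0.0524
```

```bash
python3 - <<'E'
from h import *
o=r.get_obs();print(o["tool_pos"],o["eef_rot"],o["contact_force"],o["finger_gap"])
s=r.snapshot("wrist");cv2.imwrite("pics/wrist10.png",s["frame"])
E
```

```text
[0.57355649 0.41469731 0.15449137] [ 1.79963854e+02 -1.27890540e-02  9.75888210e+01] [ 0.15262184  0.4078869  -0.50914136] 0.052378756470863284
```

View pics/wrist10.png

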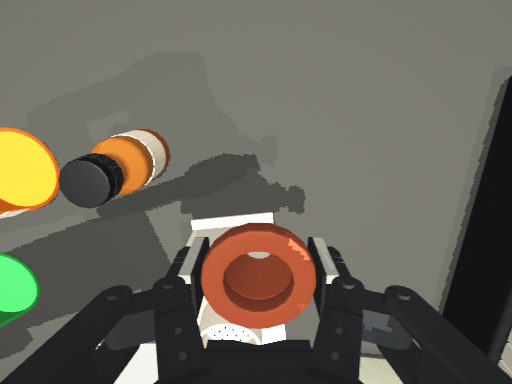

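```bash
python3 - <<'E'
from h import *
s=r.snapshot("wrist");o=r.get_obs();p=o["tool_pos"];print(p)
f=s["frame"];hsv=cv2.cvtColor(f,cv2.COLOR_BGR2HSV)
m=((hsv[...,0]<12)&(hsv[...,1]>90)&(hsv[...,2]>30)).astype(np.uint8);m[:, :199]=0;m[:,320:]=0;m[:220]=0;m[330:]=0
ys,xs=np.where(m);print(xs.min(),xs.max(),ys.min(),ys.max())
for uv in [(259,275),(259,276)]:
  print(plane(s,uv,p[2]+.0292)-p, plane(s,uv,p[2]+.031)-p)
print(proj(s,[p+[0,0,.0292]]))
E
```

```text
[0.57578096 0.41588093 0.16008968]
200 316 223 328
[-0.00022446 -0.00031484  0.0292    ] [-0.00041609  0.00089459  0.031     ]
[-0.00015192 -0.0008535   0.0292    ] [-0.00034467  0.0003642   0.031     ]
[[259.56609696 274.47535821]]
```

servo_tool(deltas=[{"delta_pos":[-0.0049,-0.035,0.0055],"rot":[0,0,0],"fingers":0.3},{"delta_pos":[-0.0049,-0.035,0.0055],"rot":[0,0,0],"fingers":0.3},{"delta_pos":[-0.0049,-0.035,0.0055],"rot":[0,0,0],"fingers":0.3},{"delta_pos":[-0.0049,-0.035,0.0055],"rot":[0,0,0],"fingers":0.3},{"delta_pos":[-0.0049,-0.035,0.0055],"rot":[0,0,0],"fingers":0.3}])

```text
t: 15.33
tool_pos: [0.5485, 0.2383, 0.1798]
eef_rot: [180.0, 0.0, 97.6]
contact_force: [0.9, -1.1, -0.1]
finger_gap: 0.0523
```

servo_tool(deltas=[{"delta_pos":[-0.0049,-0.035,0.0055],"rot":[0,0,0],"fingers":0.3},{"delta_pos":[-0.0049,-0.035,0.0055],"rot":[0,0,0],"fingers":0.3},{"delta_pos":[-0.0049,-0.035,0.0055],"rot":[0,0,0],"fingers":0.3},{"delta_pos":[0,0,0.005],"rot":[0,0,0],"fingers":0.3},{"delta_pos":[0,0,0],"rot":[0,0,0],"fingers":0.3}])

```text
t: 15.75
tool_pos: [0.5348, 0.1333, 0.2022]
eef_rot: [179.9, 0.0, 97.4]
contact_force: [-0.4, 0.6, -0.7]
finger_gap: 0.0527
```

```bash
python3 - <<'E'
from h import *
np.set_printoptions(precision=4,suppress=True)
o=r.get_obs();print(o["tool_pos"],o["eef_rot"],o["contact_force"],o["finger_gap"])
s=r.snapshot("wrist");cv2.imwrite("pics/wrist11.png",cv2.resize(s["frame"],None,fx=1.5,fy=1.5,interpolation=cv2.INTER_CUBIC))
E
```

```text
[0.5348 0.1333 0.2022] [179.8811   0.0064  97.4153] [-0.4392  0.6318 -0.7473] 0.05271703618478761
```

View pics/wrist11.png

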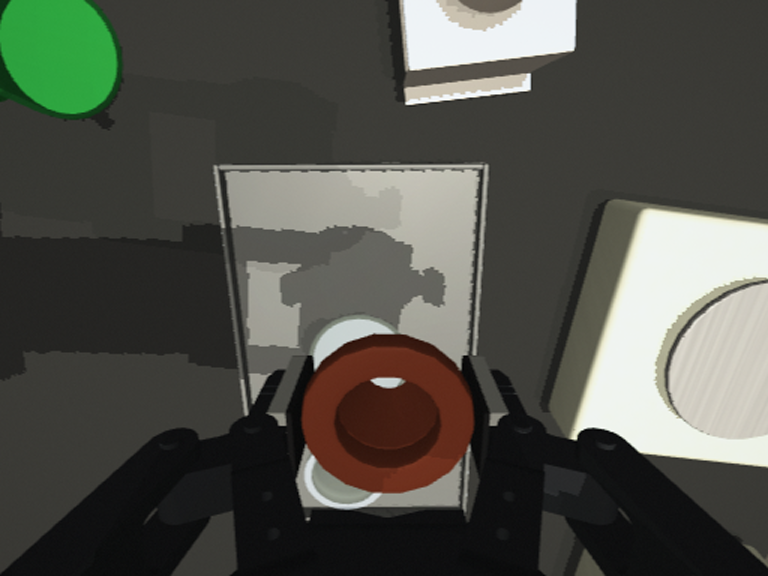

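```bash
cat >> h.py <<'E'
def overlay(name,out,circs,x,y,w,h,k,col=(0,0,255)):
    s=r.snapshot(name);im=cv2.resize(s["frame"][y:y+h,x:x+w],None,fx=k,fy=k,interpolation=cv2.INTER_CUBIC)
    th=np.linspace(0,2*np.pi,60)
    for cx,cy,z,d in circs:
        P=np.c_[cx+d/2*np.cos(th),cy+d/2*np.sin(th),0*th+z];q=(proj(s,P)-[x,y]+.5)*k-.5
        cv2.polylines(im,[np.round(q*16).astype(np.int32)],True,col,1,cv2.LINE_AA,4)
    cv2.imwrite(out,im)
E
python3 - <<'E'
from h import *
C=[(.522,.031,.144,.045),(.522,.031,.004,.088)]
overlay("scene","pics/o1.png",C,240,170,80,80,7)
overlay("side","pics/o2.png",C,200,150,80,80,7)
a=cv2.imread("pics/o1.png");b=cv2.imread("pics/o2.png");cv2.imwrite("pics/o.png",cv2.resize(np.hstack([a,b]),(800,400)))
E
```

```text
(no output)
```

View pics/o.png

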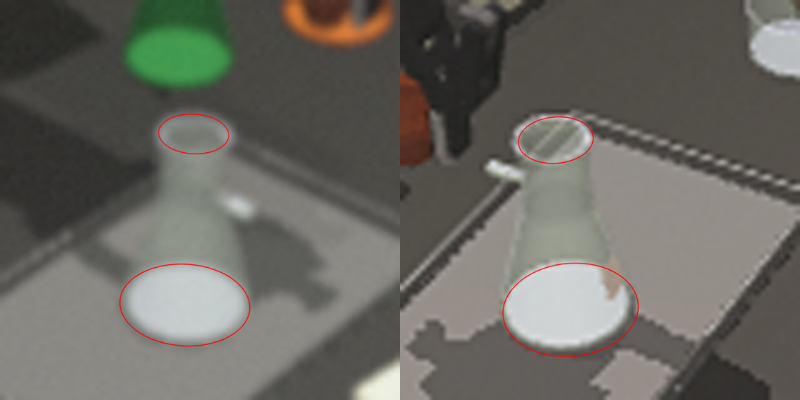

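servo_tool(deltas=[{"delta_pos":[-0.0045,-0.035,0],"rot":[0,0,0],"fingers":0.3},{"delta_pos":[-0.0045,-0.035,0],"rot":[0,0,0],"fingers":0.3},{"delta_pos":[-0.0045,-0.033,0],"rot":[0,0,0],"fingers":0.3},{"delta_pos":[0,0,0],"rot":[0,0,0],"fingers":0.3},{"delta_pos":[0,0,0],"rot":[0,0,0],"fingers":0.3}])

```text
t: 16.32
tool_pos: [0.5211, 0.0316, 0.2004]
eef_rot: [-180.0, -0.0, 97.5]
contact_force: [0.2, 0.6, -0.5]
finger_gap: 0.0526
```

servo_tool(deltas=[{"delta_pos":[0,0,-0.01],"rot":[0,0,0],"fingers":0.3},{"delta_pos":[0,0,-0.005],"rot":[0,0,0],"fingers":0.3},{"delta_pos":[0,0,0],"rot":[0,0,0],"fingers":0.3}])

```text
t: 16.57
tool_pos: [0.5206, 0.0333, 0.1845]
eef_rot: [-179.9, -0.1, 97.7]
contact_force: [-0.1, -1.1, -0.7]
finger_gap: 0.0524
```

```bash
python3 - <<'E'
from h import *
np.set_printoptions(precision=4,suppress=True)
o=r.get_obs();p=o["tool_pos"];print(p,o["eef_rot"],o["contact_force"],o["finger_gap"])
C=[(.522,.031,.144,.045),(p[0],p[1],p[2]+.0292,.054),(p[0],p[1],p[2]-.007,.025)]
overlay("scene","pics/o1.png",C,240,140,80,80,7)
overlay("side","pics/o2.png",C,190,120,80,80,7)
a=cv2.imread("pics/o1.png");b=cv2.imread("pics/o2.png");cv2.imwrite("pics/o_b.png",cv2.resize(np.hstack([a,b]),(800,400)))
E
```

```text
[0.5206 0.0333 0.1845] [-179.8519   -0.0596   97.6974] [-0.05   -1.0567 -0.7262] 0.05236310887162147
```

View pics/o_b.png

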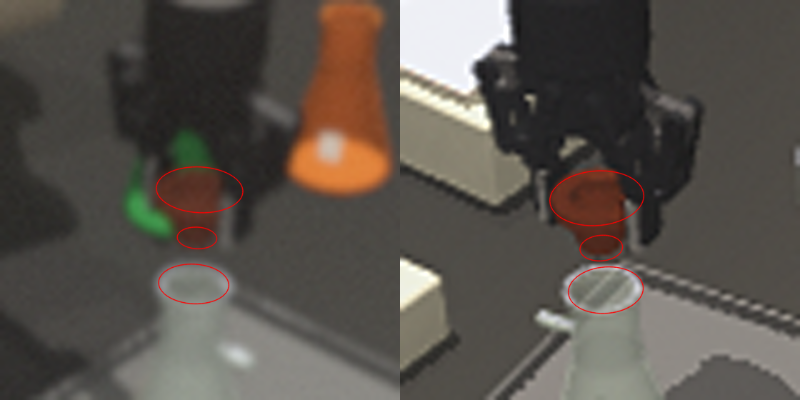

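servo_tool(deltas=[{"delta_pos":[0.001,-0.0015,-0.012],"rot":[0,0,0],"fingers":0.3},{"delta_pos":[0,0,-0.012],"rot":[0,0,0],"fingers":0.3},{"delta_pos":[0,0,-0.008],"rot":[0,0,0],"fingers":0.3},{"delta_pos":[0,0,-0.005],"rot":[0,0,0],"fingers":0.3},{"delta_pos":[0,0,0],"rot":[0,0,0],"fingers":0.3}])

```text
t: 17.08
tool_pos: [0.5218, 0.0306, 0.1481]
eef_rot: [-179.9, -0.0, 97.6]
contact_force: [1.0, 0.8, -0.5]
finger_gap: 0.0526
```

servo_tool(deltas=[{"delta_pos":[0,0,-0.004],"rot":[0,0,0],"fingers":0.3},{"delta_pos":[0,0,-0.003],"rot":[0,0,0],"fingers":0.3},{"delta_pos":[0,0,0],"rot":[0,0,0],"fingers":0.3}])

```text
t: 17.33
tool_pos: [0.522, 0.0304, 0.1416]
eef_rot: [-180.0, -0.0, 97.6]
contact_force: [0.5, 0.4, -0.6]
finger_gap: 0.0524
```

servo_tool(deltas=[{"delta_pos":[0,0,-0.003],"rot":[0,0,0],"fingers":0.3},{"delta_pos":[0,0,0],"rot":[0,0,0],"fingers":0.3}])

```text
t: 17.5
tool_pos: [0.5221, 0.0303, 0.1387]
eef_rot: [180.0, -0.0, 97.6]
contact_force: [0.1, 0.1, -0.2]
finger_gap: 0.0521
```

servo_tool(deltas=[{"delta_pos":[0,0,-0.003],"rot":[0,0,0],"fingers":0.3},{"delta_pos":[0,0,0],"rot":[0,0,0],"fingers":0.3}])

```text
t: 17.67
tool_pos: [0.522, 0.0304, 0.1355]
eef_rot: [-180.0, -0.0, 97.6]
contact_force: [0.7, 1.2, 0.6]
finger_gap: 0.0524
```

servo_tool(deltas=[{"delta_pos":[0,0,-0.0015],"rot":[0,0,0],"fingers":0.3},{"delta_pos":[0,0,0],"rot":[0,0,0],"fingers":0.3}])

```text
t: 17.83
tool_pos: [0.5221, 0.0303, 0.1342]
eef_rot: [-180.0, -0.0, 97.6]
contact_force: [-0.2, 1.0, -0.3]
finger_gap: 0.0521
```

servo_tool(deltas=[{"delta_pos":[0,0,-0.0015],"rot":[0,0,0],"fingers":0.3},{"delta_pos":[0,0,0],"rot":[0,0,0],"fingers":0.3}])

```text
t: 18.0
tool_pos: [0.5224, 0.0303, 0.1331]
eef_rot: [179.9, 0.0, 97.6]
contact_force: [-0.3, 1.3, 1.5]
finger_gap: 0.0526
```

servo_tool(deltas=[{"delta_pos":[0,0,-0.001],"rot":[0,0,0],"fingers":0.3},{"delta_pos":[0,0,0],"rot":[0,0,0],"fingers":0.3}])

```text
t: 18.17
tool_pos: [0.5229, 0.0303, 0.1327]
eef_rot: [179.8, 0.0, 97.6]
contact_force: [1.2, 2.8, 7.3]
finger_gap: 0.0527
```

servo_tool(deltas=[{"delta_pos":[0,0,-0.0007],"rot":[0,0,0],"fingers":0.3},{"delta_pos":[0,0,0],"rot":[0,0,0],"fingers":0.3}])

```text
t: 18.33
tool_pos: [0.5232, 0.0304, 0.1325]
eef_rot: [179.8, 0.0, 97.6]
contact_force: [1.0, 2.0, 9.9]
finger_gap: 0.0523
```

```bash
python3 - <<'E'
from h import *
np.set_printoptions(precision=4,suppress=True)
o=r.get_obs();p=o["tool_pos"];print(p,o["eef_rot"],o["contact_force"],o["finger_gap"])
C=[(.522,.031,.144,.045),(.522,.031,.163,.054)]
overlay("scene","pics/o1.png",C,240,140,80,80,7)
overlay("side","pics/o2.png",C,190,120,80,80,7)
a=cv2.imread("pics/o1.png");b=cv2.imread("pics/o2.png");cv2.imwrite("pics/o_c.png",cv2.resize(np.hstack([a,b]),(800,400)))
E
```

```text
[0.5232 0.0304 0.1325] [179.7796   0.0291  97.593 ] [1.0471 2.0452 9.884 ] 0.05230739987399655
```

View pics/o_c.png

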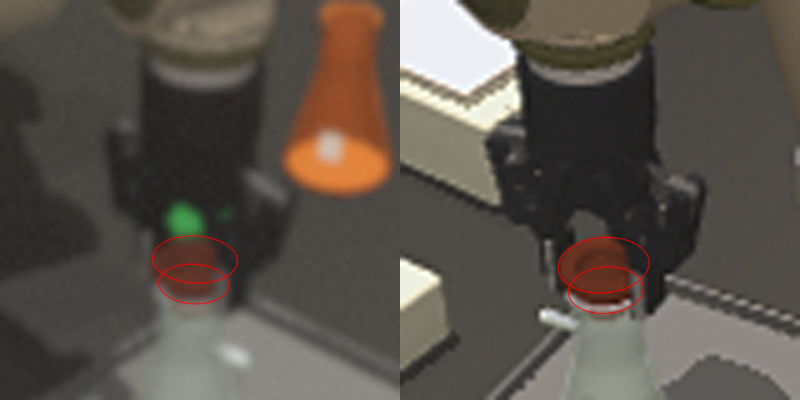

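servo_tool(deltas=[{"delta_pos":[0,0,0],"rot":[0,0,0],"fingers":0.68},{"delta_pos":[0,0,0],"rot":[0,0,0],"fingers":0.78},{"delta_pos":[0,0,0],"rot":[0,0,0],"fingers":0.9},{"delta_pos":[0,0,0.005],"rot":[0,0,0],"fingers":1},{"delta_pos":[0,0,0.01],"rot":[0,0,0],"fingers":1}])

```text
t: 18.85
tool_pos: [0.5214, 0.0303, 0.1454]
eef_rot: [-179.8, -0.0, 97.6]
contact_force: [0.0, -1.2, 0.5]
finger_gap: 0.0853
```

servo_tool(deltas=[{"delta_pos":[0,0,0.03],"rot":[0,0,0],"fingers":1},{"delta_pos":[0,0,0.035],"rot":[0,0,0],"fingers":1},{"delta_pos":[0,0,0.035],"rot":[0,0,0],"fingers":1},{"delta_pos":[0,0,0.02],"rot":[0,0,0],"fingers":1},{"delta_pos":[0,0,0],"rot":[0,0,0],"fingers":1}])

```text
t: 19.27
tool_pos: [0.5233, 0.03, 0.2709]
eef_rot: [179.5, 0.2, 97.6]
contact_force: [-0.4, 0.0, -0.5]
finger_gap: 0.0854
```

```bash
python3 - <<'E'
from h import *
np.set_printoptions(precision=4,suppress=True)
o=r.get_obs();p=o["tool_pos"];print(p,o["eef_rot"],o["contact_force"],o["finger_gap"])
C=[(.522,.031,.004,.088),(.522,.031,.163,.054)]
overlay("scene","pics/o1.png",C,235,150,90,90,7)
overlay("side","pics/o2.png",C,190,140,90,90,7)
a=cv2.imread("pics/o1.png");b=cv2.imread("pics/o2.png");cv2.imwrite("pics/o_d.png",cv2.resize(np.hstack([a,b]),(800,400)))
cv2.imwrite("pics/wrist12.png",r.snapshot("wrist")["frame"])
E
```

```text
[0.5233 0.03   0.2709] [179.5432   0.1523  97.5873] [-0.4302  0.0278 -0.5103] 0.08536596159167693
```

View pics/o_d.png

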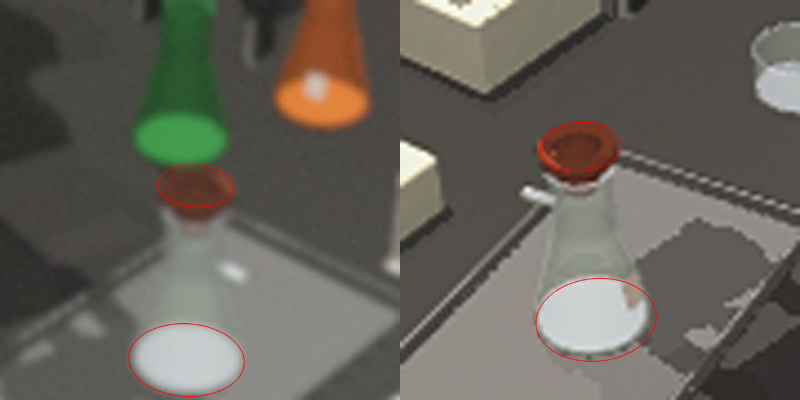

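View pics/wrist12.png

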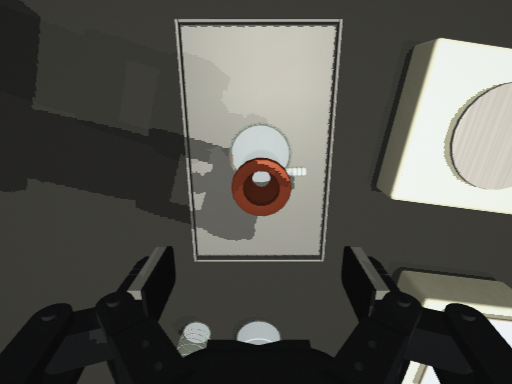

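servo_tool(deltas=[{"delta_pos":[0.0054,0.0356,0],"rot":[0,0,0],"fingers":1},{"delta_pos":[0.0054,0.0356,0],"rot":[0,0,0],"fingers":1},{"delta_pos":[0.0054,0.0356,0],"rot":[0,0,0],"fingers":1},{"delta_pos":[0.0054,0.0356,0],"rot":[0,0,0],"fingers":1},{"delta_pos":[0.0054,0.0356,0],"rot":[0,0,0],"fingers":1}])

```text
t: 19.83
tool_pos: [0.5486, 0.2099, 0.2644]
eef_rot: [-179.8, 0.0, 97.6]
contact_force: [0.9, -0.8, 0.4]
finger_gap: 0.0858
```

servo_tool(deltas=[{"delta_pos":[0.0054,0.0356,-0.01],"rot":[0,0,0],"fingers":1},{"delta_pos":[0.0054,0.0356,-0.02],"rot":[0,0,0],"fingers":1},{"delta_pos":[0.003,0.028,-0.03],"rot":[0,0,0],"fingers":1},{"delta_pos":[0,0,0],"rot":[0,0,0],"fingers":1},{"delta_pos":[0,0,0],"rot":[0,0,0],"fingers":1}])

```text
t: 20.25
tool_pos: [0.5616, 0.3083, 0.2025]
eef_rot: [-179.6, 0.1, 97.7]
contact_force: [0.1, -0.7, 0.2]
finger_gap: 0.0851
```

```bash
python3 - <<'E'
from h import *
np.set_printoptions(precision=4,suppress=True)
o=r.get_obs();p=o["tool_pos"];print(p,o["eef_rot"],o["contact_force"],o["finger_gap"])
C=[(.5635,.3095,.124,.053),(.5635,.3095,.089,.053)]
overlay("wrist","pics/o_e.png",C,150,120,220,160,3.6)
overlay("side","pics/o2.png",C,100,180,100,75,8);overlay("scene","pics/o3.png",C,300,140,100,75,8)
E
```

```text
[0.5616 0.3083 0.2025] [-179.6155    0.0827   97.7089] [ 0.1021 -0.7002  0.1776] 0.08514548273394332
```

View pics/o_e.png

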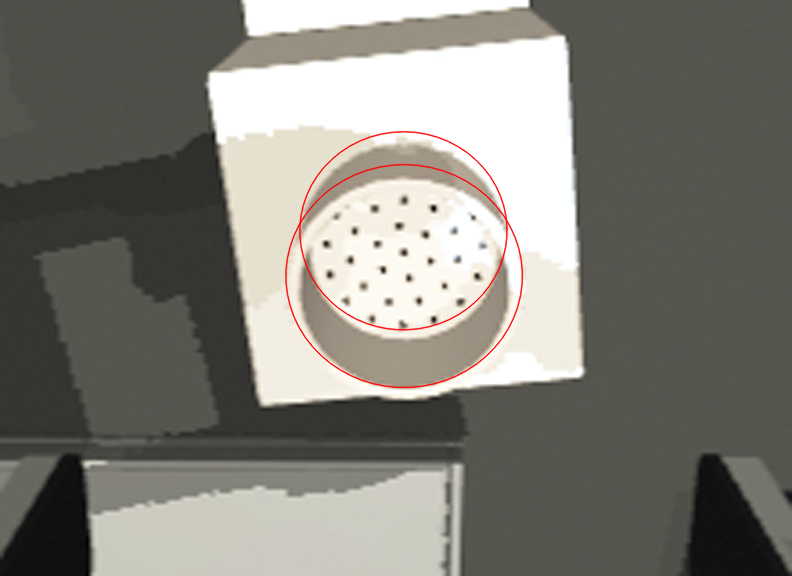

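View pics/o2.png

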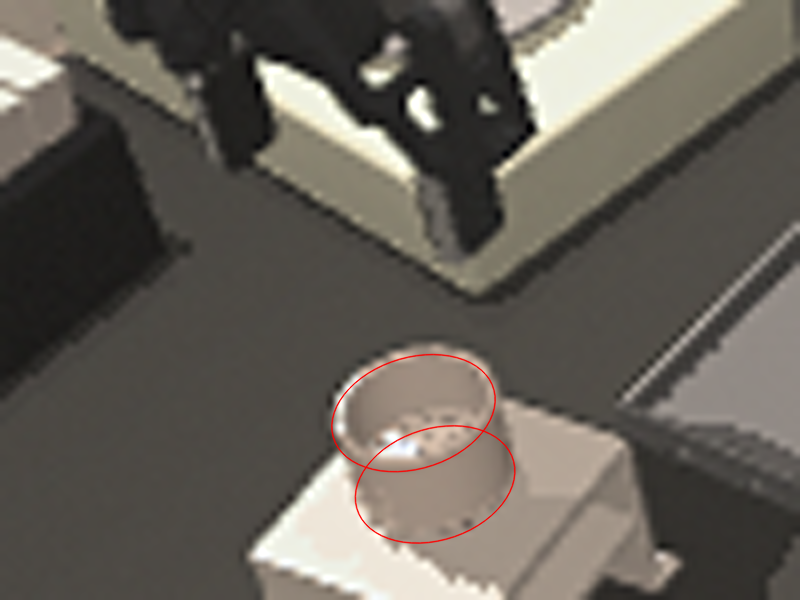

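View pics/o3.png

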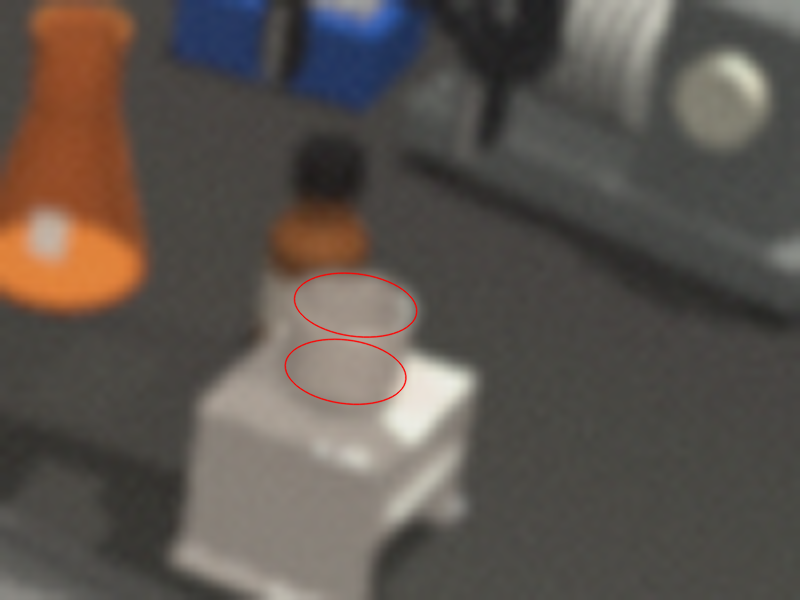

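servo_tool(deltas=[{"delta_pos":[0.0,0,-0.02],"rot":[0,0,0],"fingers":1},{"delta_pos":[0,0,-0.03],"rot":[0,0,0],"fingers":1},{"delta_pos":[0,0,-0.03],"rot":[0,0,0],"fingers":1},{"delta_pos":[0,0,0],"rot":[0,0,0],"fingers":1},{"delta_pos":[0,0,0],"rot":[0,0,0],"fingers":0.9}])

```text
t: 20.82
tool_pos: [0.563, 0.3065, 0.1266]
eef_rot: [-179.9, 0.0, 97.5]
contact_force: [0.5, -0.6, 0.2]
finger_gap: 0.0768
```

```bash
python3 - <<'E'
from h import *
np.set_printoptions(precision=4,suppress=True)
s=r.snapshot("wrist")
o=r.get_obs();p=o["tool_pos"];print(p,o["eef_rot"],o["contact_force"],o["finger_gap"])
C=[(.5625,.3075,.125,.053),(.5625,.3075,.09,.053)]
overlay("wrist","pics/o_f.png",C,100,100,320,260,2.3)
E
```

```text
[0.5638 0.307  0.1282] [179.8614  -0.0223  97.5266] [-0.19    0.2804  0.8181] 0.07726035091218822
```

View pics/o_f.png

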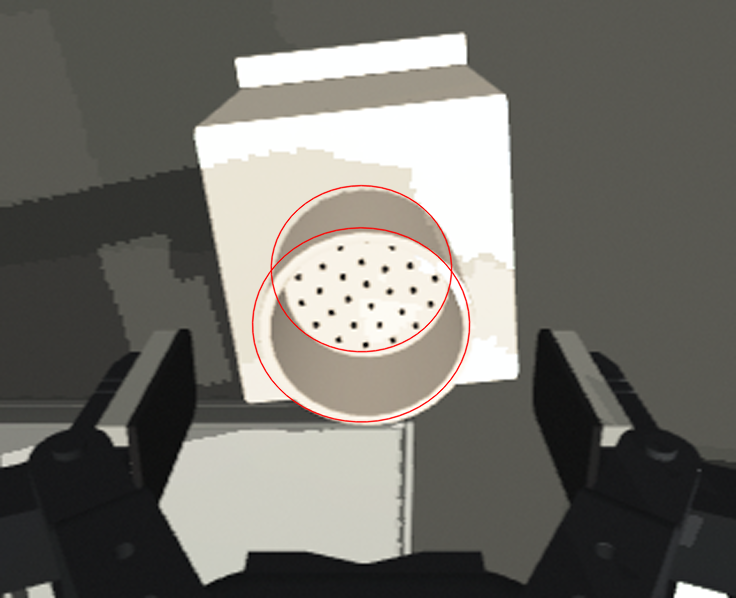

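servo_tool(deltas=[{"delta_pos":[0.0,0,-0.015],"rot":[0,0,0],"fingers":0.85},{"delta_pos":[0,0,-0.015],"rot":[0,0,0],"fingers":0.8},{"delta_pos":[0,0,-0.009],"rot":[0,0,0],"fingers":0.75},{"delta_pos":[0,0,0],"rot":[0,0,0],"fingers":0.65},{"delta_pos":[0,0,0],"rot":[0,0,0],"fingers":0.5}], grip_force=35)

```text
t: 21.33
tool_pos: [0.564, 0.3076, 0.0886]
eef_rot: [179.8, -0.0, 97.6]
contact_force: [-0.4, 0.8, -1.9]
finger_gap: 0.052
```

servo_tool(deltas=[{"delta_pos":[0.0,0,0],"rot":[0,0,0],"fingers":0.3},{"delta_pos":[0,0,0],"rot":[0,0,0],"fingers":0.3},{"delta_pos":[0,0,0],"rot":[0,0,0],"fingers":0.3},{"delta_pos":[0,0,0],"rot":[0,0,0],"fingers":0.3}])

```text
t: 21.67
tool_pos: [0.5635, 0.3076, 0.0882]
eef_rot: [179.9, -0.0, 97.6]
contact_force: [1.1, -0.1, 4.1]
finger_gap: 0.0518
```

servo_tool(deltas=[{"delta_pos":[0.0,0,0.01],"rot":[0,0,0],"fingers":0.3},{"delta_pos":[0,0,0.03],"rot":[0,0,0],"fingers":0.3},{"delta_pos":[0,0,0.035],"rot":[0,0,0],"fingers":0.3},{"delta_pos":[0,0,0.035],"rot":[0,0,0],"fingers":0.3},{"delta_pos":[0,0,0.035],"rot":[0,0,0],"fingers":0.3}])

```text
t: 22.08
tool_pos: [0.562, 0.3074, 0.2341]
eef_rot: [-179.9, 0.0, 97.6]
contact_force: [0.1, -0.4, -0.7]
finger_gap: 0.0522
```

```bash
python3 - <<'E'
from h import *
np.set_printoptions(precision=4,suppress=True)
o=r.get_obs();p=o["tool_pos"];print(p,o["eef_rot"],o["contact_force"],o["finger_gap"])
cv2.imwrite("pics/side13.png",r.snapshot("side")["frame"]);cv2.imwrite("pics/wrist13.png",r.snapshot("wrist")["frame"])
crop("pics/side13.png","pics/s13.png",80,100,160,120,5)
E
```

```text
[0.562  0.3074 0.2341] [-179.9096    0.0023   97.5982] [ 0.0555 -0.4443 -0.7051] 0.05218340161619643
```

View pics/s13.png

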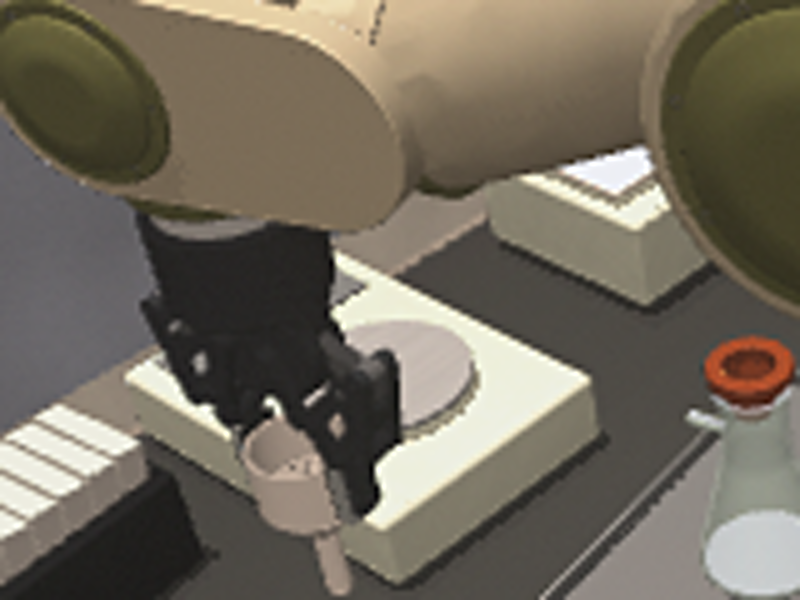

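View pics/wrist13.png

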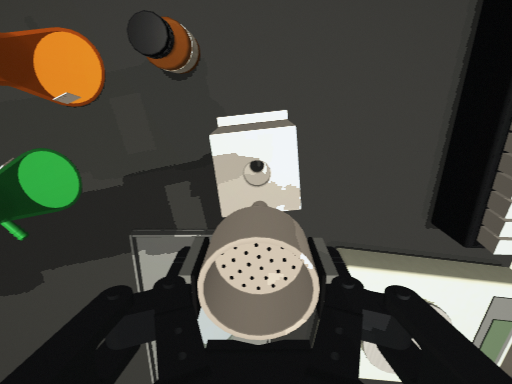

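```bash
python3 - <<'E'
from h import *
np.set_printoptions(precision=4,suppress=True)
o=r.get_obs();p=o["tool_pos"];print(p,o["eef_rot"],o["contact_force"],o["finger_gap"])
C=[(p[0],p[1],p[2]+.0365,.053),(p[0],p[1],p[2]+.0015,.053),(p[0],p[1],p[2]-.0605,.013)]
overlay("side","pics/a1.png",C,110,160,70,70,8);overlay("scene","pics/a2.png",C,300,90,70,70,8);overlay("wrist","pics/a3.png",C,150,190,210,150,3.7)
cv2.imwrite("pics/a.png",cv2.resize(np.hstack([cv2.imread("pics/a1.png"),cv2.imread("pics/a2.png")]),(800,400)))
E
```

```text
[0.564  0.3081 0.2391] [179.4059  -0.1221  97.6078] [-0.3927 -0.8353 -0.7973] 0.05201907071129983
```

View pics/a.png

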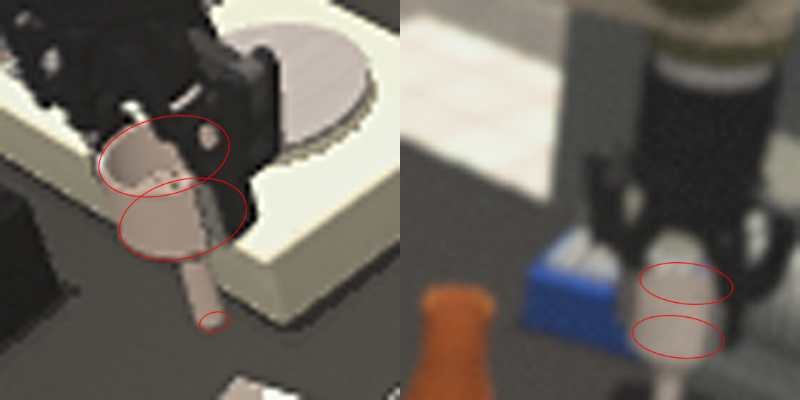

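View pics/a3.png

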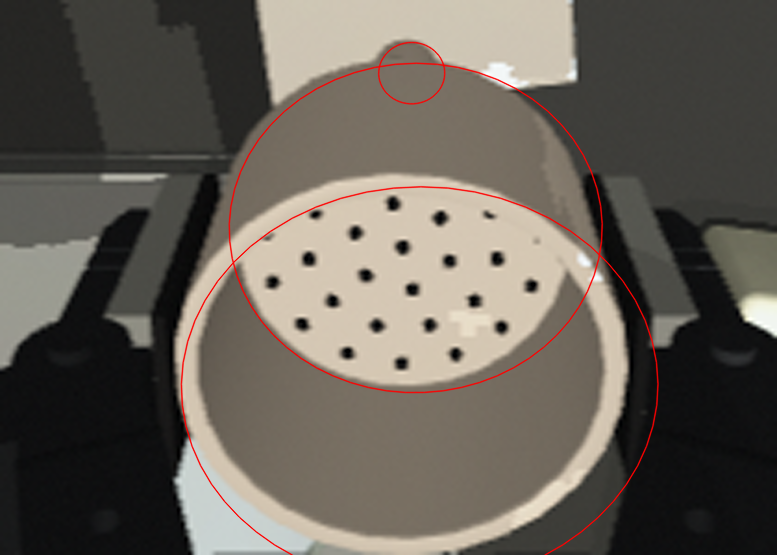

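servo_tool(deltas=[{"delta_pos":[-0.0051,-0.0346,0.006],"rot":[0,0,0],"fingers":0.3},{"delta_pos":[-0.0051,-0.0346,0.006],"rot":[0,0,0],"fingers":0.3},{"delta_pos":[-0.0051,-0.0346,0.006],"rot":[0,0,0],"fingers":0.3},{"delta_pos":[-0.0051,-0.0346,0.006],"rot":[0,0,0],"fingers":0.3},{"delta_pos":[-0.0051,-0.0346,0.003],"rot":[0,0,0],"fingers":0.3}])

```text
t: 22.75
tool_pos: [0.5362, 0.1331, 0.2579]
eef_rot: [-179.8, -0.0, 97.6]
contact_force: [1.2, 0.1, -1.0]
finger_gap: 0.0523
```

servo_tool(deltas=[{"delta_pos":[-0.0051,-0.0346,0],"rot":[0,0,0],"fingers":0.3},{"delta_pos":[-0.0051,-0.0346,0],"rot":[0,0,0],"fingers":0.3},{"delta_pos":[-0.0051,-0.0346,0],"rot":[0,0,0],"fingers":0.3},{"delta_pos":[0,0,0],"rot":[0,0,0],"fingers":0.3},{"delta_pos":[0,0,0],"rot":[0,0,0],"fingers":0.3}])

```text
t: 23.17
tool_pos: [0.5213, 0.0294, 0.2576]
eef_rot: [-179.8, -0.1, 97.4]
contact_force: [-0.2, 0.4, -1.8]
finger_gap: 0.0522
```

servo_tool(deltas=[{"delta_pos":[0,0,0],"rot":[0,0,0],"fingers":0.3},{"delta_pos":[0,0,0],"rot":[0,0,0],"fingers":0.3}])

```text
t: 23.33
tool_pos: [0.5219, 0.0316, 0.2584]
eef_rot: [-179.9, -0.0, 97.7]
contact_force: [0.4, -0.3, -1.0]
finger_gap: 0.0525
```

```bash
python3 - <<'E'
from h import *
np.set_printoptions(precision=4,suppress=True)
o=r.get_obs();p=o["tool_pos"];print(p,o["eef_rot"],o["contact_force"],o["finger_gap"])
C=[(p[0],p[1],p[2]+.0365,.053),(p[0],p[1],p[2]+.0015,.053),(p[0],p[1],p[2]-.0605,.013),(.522,.031,.163,.032)]
overlay("side","pics/a1.png",C,180,90,100,100,8);overlay("scene","pics/a2.png",C,230,110,100,100,8)
cv2.imwrite("pics/a_b.png",cv2.resize(np.hstack([cv2.imread("pics/a1.png"),cv2.imread("pics/a2.png")]),(800,400)))
E
```

```text
[0.5219 0.0316 0.2584] [-179.908    -0.0433   97.6543] [ 0.3902 -0.3472 -0.9719] 0.05247590103787833
```

View pics/a_b.png

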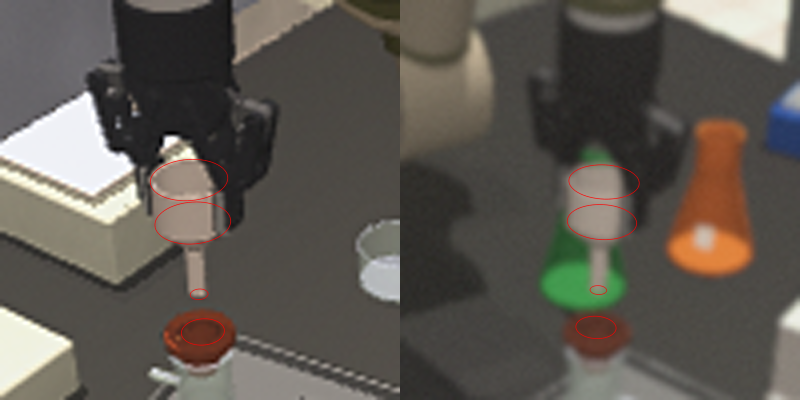

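servo_tool(deltas=[{"delta_pos":[0,0,-0.02],"rot":[0,0,0],"fingers":0.3},{"delta_pos":[0,0,-0.02],"rot":[0,0,0],"fingers":0.3},{"delta_pos":[0,0,-0.015],"rot":[0,0,0],"fingers":0.3},{"delta_pos":[0,0,-0.01],"rot":[0,0,0],"fingers":0.3},{"delta_pos":[0,0,0],"rot":[0,0,0],"fingers":0.3}])

```text
t: 23.85
tool_pos: [0.5211, 0.0316, 0.192]
eef_rot: [-179.8, -0.1, 97.7]
contact_force: [-0.1, -0.1, -2.3]
finger_gap: 0.0522
```

servo_tool(deltas=[{"delta_pos":[0,0,-0.006],"rot":[0,0,0],"fingers":0.3},{"delta_pos":[0,0,-0.004],"rot":[0,0,0],"fingers":0.3},{"delta_pos":[0,0,0],"rot":[0,0,0],"fingers":0.3}])

```text
t: 24.1
tool_pos: [0.522, 0.031, 0.1838]
eef_rot: [-180.0, -0.0, 97.6]
contact_force: [-0.7, 0.1, -1.4]
finger_gap: 0.0522
```

servo_tool(deltas=[{"delta_pos":[0,0,-0.003],"rot":[0,0,0],"fingers":0.3},{"delta_pos":[0,0,-0.002],"rot":[0,0,0],"fingers":0.3},{"delta_pos":[0,0,0],"rot":[0,0,0],"fingers":0.3}])

```text
t: 24.35
tool_pos: [0.522, 0.0307, 0.179]
eef_rot: [-180.0, -0.0, 97.6]
contact_force: [0.5, 0.5, -1.2]
finger_gap: 0.0525
```

servo_tool(deltas=[{"delta_pos":[0,0,-0.002],"rot":[0,0,0],"fingers":0.3},{"delta_pos":[0,0,-0.001],"rot":[0,0,0],"fingers":0.3},{"delta_pos":[0,0,0],"rot":[0,0,0],"fingers":0.3}])

```text
t: 24.6
tool_pos: [0.522, 0.0307, 0.176]
eef_rot: [-180.0, -0.0, 97.6]
contact_force: [0.5, 0.5, -2.2]
finger_gap: 0.0521
```

servo_tool(deltas=[{"delta_pos":[0,0,-0.0015],"rot":[0,0,0],"fingers":0.3},{"delta_pos":[0,0,0],"rot":[0,0,0],"fingers":0.3}])

```text
t: 24.77
tool_pos: [0.522, 0.0307, 0.1745]
eef_rot: [-180.0, -0.0, 97.6]
contact_force: [-0.8, -0.4, -2.0]
finger_gap: 0.0519
```

servo_tool(deltas=[{"delta_pos":[0,0,-0.001],"rot":[0,0,0],"fingers":0.3},{"delta_pos":[0,0,0],"rot":[0,0,0],"fingers":0.3}])

```text
t: 24.93
tool_pos: [0.522, 0.0307, 0.1735]
eef_rot: [-180.0, -0.0, 97.6]
contact_force: [-0.4, 0.5, -1.4]
finger_gap: 0.0525
```

servo_tool(deltas=[{"delta_pos":[0,0,-0.001],"rot":[0,0,0],"fingers":0.3},{"delta_pos":[0,0,0],"rot":[0,0,0],"fingers":0.3}])

```text
t: 25.1
tool_pos: [0.5221, 0.0307, 0.1726]
eef_rot: [180.0, 0.0, 97.6]
contact_force: [0.2, -0.2, -1.0]
finger_gap: 0.0521
```

servo_tool(deltas=[{"delta_pos":[0,0,-0.001],"rot":[0,0,0],"fingers":0.3},{"delta_pos":[0,0,0],"rot":[0,0,0],"fingers":0.3}])

```text
t: 25.27
tool_pos: [0.5222, 0.0307, 0.1717]
eef_rot: [180.0, 0.0, 97.6]
contact_force: [-0.3, 0.3, 0.4]
finger_gap: 0.0519
```

```bash
python3 - <<'E'
from h import *
o=r.get_obs();p=o["tool_pos"];print(p,o["contact_force"],o["finger_gap"])
cv2.imwrite("pics/side14.png",r.snapshot("side")["frame"]);cv2.imwrite("pics/scene14.png",r.snapshot("scene")["frame"])
crop("pics/side14.png","pics/a1.png",190,110,80,80,8);crop("pics/scene14.png","pics/a2.png",240,130,80,80,8)
cv2.imwrite("pics/a_c.png",cv2.resize(np.hstack([cv2.imread("pics/a1.png"),cv2.imread("pics/a2.png")]),(800,400)))
E
```

```text
[0.52216542 0.03067606 0.171679  ] [-0.26495479  0.34588477  0.3881856 ] 0.051944169162410965
```

View pics/a_c.png

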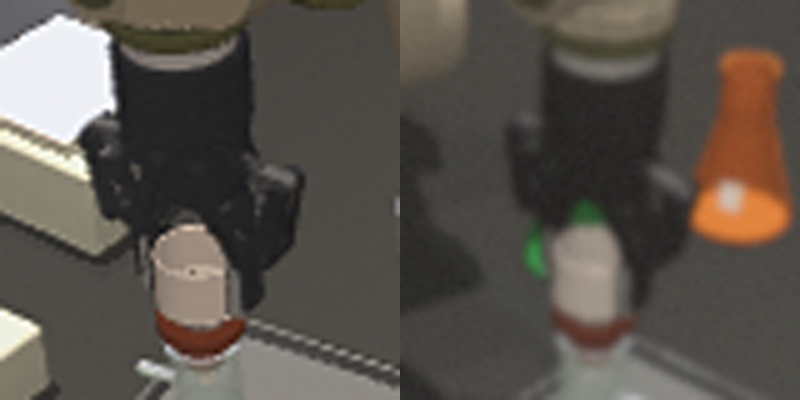

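Contact is starting; ease a bit more.

servo_tool(deltas=[{"delta_pos":[0,0,-0.0008],"rot":[0,0,0],"fingers":0.3},{"delta_pos":[0,0,0],"rot":[0,0,0],"fingers":0.3}])

```text
t: 25.53
tool_pos: [0.5222, 0.0307, 0.171]
eef_rot: [180.0, 0.0, 97.6]
contact_force: [0.0, 0.2, 2.3]
finger_gap: 0.0521
```

servo_tool(deltas=[{"delta_pos":[0,0,-0.0006],"rot":[0,0,0],"fingers":0.3},{"delta_pos":[0,0,0],"rot":[0,0,0],"fingers":0.3}])

```text
t: 25.7
tool_pos: [0.5223, 0.0306, 0.1706]
eef_rot: [179.9, 0.0, 97.6]
contact_force: [-0.2, -0.6, 5.0]
finger_gap: 0.0522
```

servo_tool(deltas=[{"delta_pos":[0,0,0],"rot":[0,0,0],"fingers":0.66},{"delta_pos":[0,0,0],"rot":[0,0,0],"fingers":0.78},{"delta_pos":[0,0,0],"rot":[0,0,0],"fingers":0.9},{"delta_pos":[0,0,0.005],"rot":[0,0,0],"fingers":1},{"delta_pos":[0,0,0.015],"rot":[0,0,0],"fingers":1}])

```text
t: 26.12
tool_pos: [0.5211, 0.0308, 0.189]
eef_rot: [-179.8, -0.1, 97.6]
contact_force: [0.0, -0.2, -0.3]
finger_gap: 0.0853
```

servo_tool(deltas=[{"delta_pos":[0,0,0.03],"rot":[0,0,0],"fingers":1},{"delta_pos":[0,0,0.035],"rot":[0,0,0],"fingers":1},{"delta_pos":[-0.002,0,0.035],"rot":[0,0,0],"fingers":1},{"delta_pos":[-0.008,-0.03,0.01],"rot":[0,0,-0.11],"fingers":1},{"delta_pos":[-0.008,-0.035,0],"rot":[0,0,-0.11],"fingers":1}])

```text
t: 26.53
tool_pos: [0.5046, -0.0339, 0.3039]
eef_rot: [179.6, 0.1, 84.9]
contact_force: [0.0, -2.0, -0.6]
finger_gap: 0.0854
```

```bash
python3 - <<'E'
from h import *
np.set_printoptions(precision=4,suppress=True)
o=r.get_obs();print(o["tool_pos"],o["eef_rot"])
C=[(.522,.031,.209,.053),(.522,.031,.163,.054),(.522,.031,.004,.088)]
overlay("side","pics/a1.png",C,180,120,100,100,8);overlay("scene","pics/a2.png",C,230,140,100,100,8)
cv2.imwrite("pics/a_d.png",cv2.resize(np.hstack([cv2.imread("pics/a1.png"),cv2.imread("pics/a2.png")]),(800,400)))
E
```

```text
[ 0.5046 -0.0339  0.3039] [179.6197   0.0659  84.9121]
```

View pics/a_d.png

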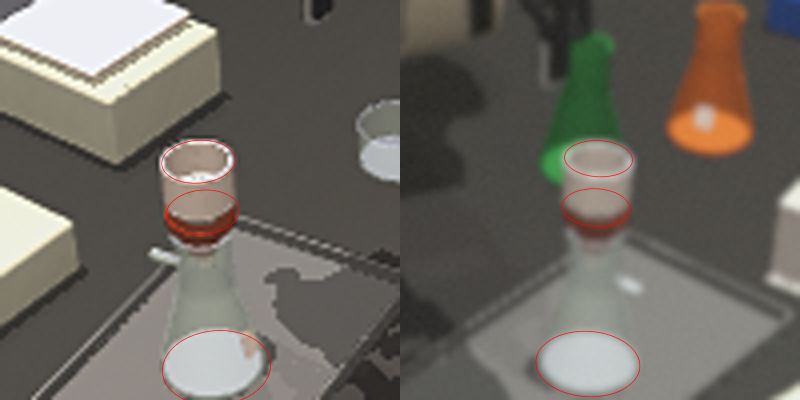

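servo_tool(deltas=[{"delta_pos":[-0.0052,-0.03,-0.009],"rot":[0,0,-0.107],"fingers":1},{"delta_pos":[-0.0052,-0.03,-0.009],"rot":[0,0,-0.107],"fingers":1},{"delta_pos":[-0.0052,-0.03,-0.009],"rot":[0,0,-0.107],"fingers":1},{"delta_pos":[-0.0052,-0.03,-0.009],"rot":[0,0,-0.107],"fingers":1},{"delta_pos":[-0.0052,-0.03,-0.009],"rot":[0,0,-0.107],"fingers":1}])

```text
t: 27.05
tool_pos: [0.4777, -0.1853, 0.255]
eef_rot: [-180.0, -0.0, 54.1]
contact_force: [1.3, 0.1, 0.6]
finger_gap: 0.0852
```

servo_tool(deltas=[{"delta_pos":[-0.0052,-0.03,-0.009],"rot":[0,0,-0.107],"fingers":1},{"delta_pos":[-0.0052,-0.03,-0.009],"rot":[0,0,-0.107],"fingers":1},{"delta_pos":[-0.005,-0.03,-0.009],"rot":[0,0,-0.107],"fingers":1},{"delta_pos":[-0.005,-0.024,-0.009],"rot":[0,0,-0.107],"fingers":1},{"delta_pos":[0,0,-0.03],"rot":[0,0,0],"fingers":1}])

```text
t: 27.47
tool_pos: [0.4581, -0.3032, 0.1914]
eef_rot: [179.6, -0.1, 29.3]
contact_force: [1.6, -0.6, -0.3]
finger_gap: 0.0854
```

servo_tool(deltas=[{"delta_pos":[0,0,-0.02],"rot":[0,0,0],"fingers":1},{"delta_pos":[0,0,0],"rot":[0,0,0],"fingers":1},{"delta_pos":[0,0,0],"rot":[0,0,0],"fingers":1}])

```text
t: 27.72
tool_pos: [0.4577, -0.2979, 0.1692]
eef_rot: [-179.9, 0.0, 29.8]
contact_force: [0.1, 0.2, 0.6]
finger_gap: 0.0853
```

```bash
python3 - <<'E'
from h import *
np.set_printoptions(precision=4,suppress=True)
o=r.get_obs();print(o["tool_pos"],o["eef_rot"])
C=[(.458,-.2985,.07,.05),(.458,-.2985,0,.05)]
overlay("wrist","pics/b1.png",C,100,80,320,240,2.4)
overlay("scene","pics/b2.png",C,140,215,100,75,8)
E
```

```text
[ 0.4577 -0.2979  0.1692] [-179.9026    0.0193   29.8423]
```

View pics/b1.png

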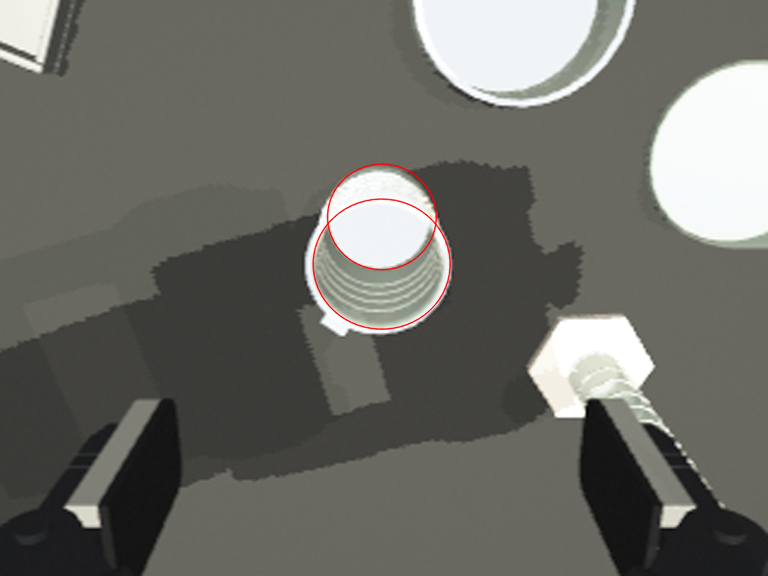

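View pics/b2.png

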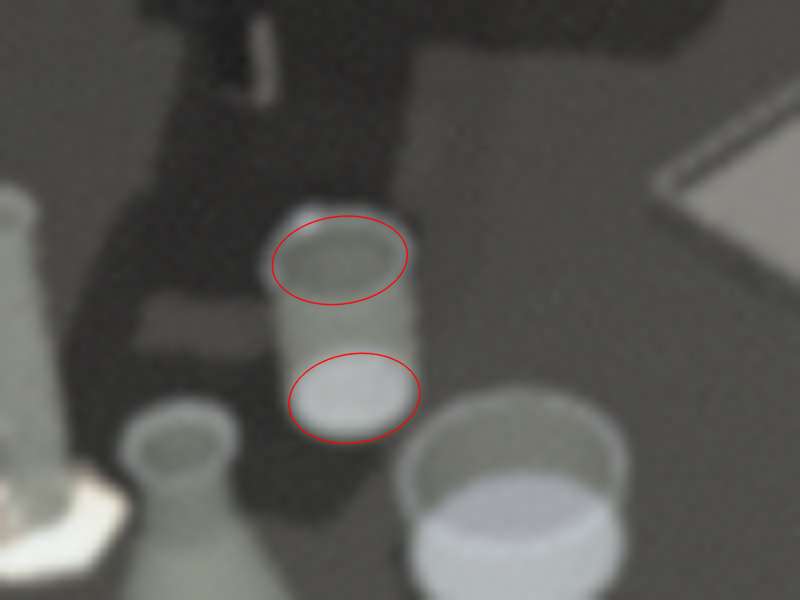

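servo_tool(deltas=[{"delta_pos":[0,0,-0.035],"rot":[0,0,0],"fingers":1},{"delta_pos":[0,0,-0.035],"rot":[0,0,0],"fingers":1},{"delta_pos":[0,0,-0.035],"rot":[0,0,0],"fingers":1},{"delta_pos":[0,0,-0.03],"rot":[0,0,0],"fingers":1},{"delta_pos":[0,0,-0.015],"rot":[0,0,0],"fingers":0.9}])

```text
t: 28.23
tool_pos: [0.4576, -0.2977, 0.0175]
eef_rot: [-179.9, 0.0, 29.8]
contact_force: [0.3, 0.4, 0.2]
finger_gap: 0.0771
```

servo_tool(deltas=[{"delta_pos":[0,0,0],"rot":[0,0,0],"fingers":0.8},{"delta_pos":[0,0,0],"rot":[0,0,0],"fingers":0.7},{"delta_pos":[0,0,0],"rot":[0,0,0],"fingers":0.65}])

```text
t: 28.48
tool_pos: [0.4587, -0.2991, 0.0213]
eef_rot: [179.8, -0.1, 29.8]
contact_force: [0.5, 1.3, -0.3]
finger_gap: 0.0555
```

```bash
python3 - <<'E'
from h import *
np.set_printoptions(precision=4,suppress=True)
o=r.get_obs();print(o["tool_pos"],o["eef_rot"],o["contact_force"],o["finger_gap"])
cv2.imwrite("pics/wrist15.png",r.snapshot("wrist")["frame"])
E
```

```text
[ 0.4587 -0.2991  0.0213] [179.7959  -0.0527  29.8299] [ 0.5127  1.348  -0.2606] 0.05552738612447783
```

View pics/wrist15.png

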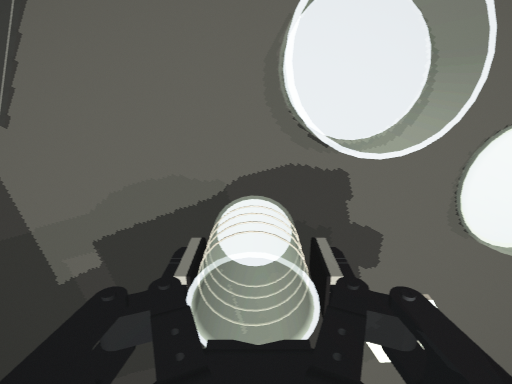

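servo_tool(deltas=[{"delta_pos":[0,0,0],"rot":[0,0,0],"fingers":0.58},{"delta_pos":[0,0,0],"rot":[0,0,0],"fingers":0.5},{"delta_pos":[0,0,0],"rot":[0,0,0],"fingers":0.35},{"delta_pos":[0,0,0],"rot":[0,0,0],"fingers":0.3},{"delta_pos":[0,0,0],"rot":[0,0,0],"fingers":0.3}], grip_force=25)

```text
t: 28.95
tool_pos: [0.4584, -0.2989, 0.0212]
eef_rot: [179.8, -0.1, 29.8]
contact_force: [0.3, 0.8, 7.5]
finger_gap: 0.0499
```

servo_tool(deltas=[{"delta_pos":[0,0,0],"rot":[0,0,0],"fingers":0.3},{"delta_pos":[0,0,0],"rot":[0,0,0],"fingers":0.3}])

```text
t: 29.12
tool_pos: [0.4584, -0.2989, 0.0212]
eef_rot: [179.8, -0.1, 29.8]
contact_force: [-0.7, 1.0, 8.8]
finger_gap: 0.0497
```

servo_tool(deltas=[{"delta_pos":[0,0,0.01],"rot":[0,0,0],"fingers":0.3},{"delta_pos":[0,0,0.02],"rot":[0,0,0],"fingers":0.3},{"delta_pos":[0,0,0.03],"rot":[0,0,0],"fingers":0.3},{"delta_pos":[0,0,0.03],"rot":[0,0,0],"fingers":0.3},{"delta_pos":[0,0,0.02],"rot":[0,0,0],"fingers":0.3}])

```text
t: 29.53
tool_pos: [0.4581, -0.2988, 0.1332]
eef_rot: [179.8, -0.1, 29.8]
contact_force: [0.2, -0.6, -0.3]
finger_gap: 0.0495
```

```bash
python3 - <<'E'
from h import *
np.set_printoptions(precision=4,suppress=True)
o=r.get_obs();p=o["tool_pos"];print(o["tool_pos"],o["eef_rot"],o["contact_force"],o["finger_gap"])
cv2.imwrite("pics/wrist16.png",r.snapshot("wrist")["frame"])
E
```

```text
[ 0.4581 -0.2988  0.1332] [179.7674  -0.0584  29.81  ] [ 0.2204 -0.5687 -0.3166] 0.04947951375364624
```

View pics/wrist16.png

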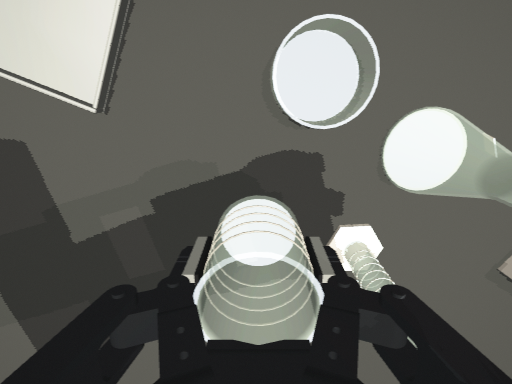

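servo_tool(deltas=[{"delta_pos":[-0.0092,0.0332,0.006],"rot":[0,0,0.0845],"fingers":0.3},{"delta_pos":[-0.0092,0.0332,0.006],"rot":[0,0,0.0845],"fingers":0.3},{"delta_pos":[-0.0092,0.0332,0.006],"rot":[0,0,0.0845],"fingers":0.3},{"delta_pos":[-0.0092,0.0332,0.006],"rot":[0,0,0.0845],"fingers":0.3},{"delta_pos":[-0.0092,0.0332,0.006],"rot":[0,0,0.0845],"fingers":0.3}])

```text
t: 30.0
tool_pos: [0.4109, -0.1309, 0.1603]
eef_rot: [179.9, -0.0, 54.2]
contact_force: [0.6, 1.4, -0.1]
finger_gap: 0.0494
```

servo_tool(deltas=[{"delta_pos":[-0.0092,0.0332,0],"rot":[0,0,0.0845],"fingers":0.3},{"delta_pos":[-0.0092,0.0332,0],"rot":[0,0,0.0845],"fingers":0.3},{"delta_pos":[-0.0092,0.0332,0],"rot":[0,0,0.0845],"fingers":0.3},{"delta_pos":[-0.0092,0.0332,0],"rot":[0,0,0.0845],"fingers":0.3},{"delta_pos":[0.009,0.03,0],"rot":[0,0,0.0845],"fingers":0.3}])

```text
t: 30.42
tool_pos: [0.381, 0.0324, 0.16]
eef_rot: [-180.0, 0.0, 78.4]
contact_force: [0.6, -0.6, -1.0]
finger_gap: 0.0494
```

servo_tool(deltas=[{"delta_pos":[0.009,0.03,0],"rot":[0,0,0.0845],"fingers":0.3},{"delta_pos":[0.009,0.03,0],"rot":[0,0,0.0845],"fingers":0.3},{"delta_pos":[0.009,0.03,0],"rot":[0,0,0.0845],"fingers":0.3},{"delta_pos":[0.009,0.03,0],"rot":[0,0,0.0845],"fingers":0.3},{"delta_pos":[0,0,0],"rot":[0,0,0],"fingers":0.3}])

```text
t: 30.83
tool_pos: [0.4208, 0.1543, 0.1602]
eef_rot: [179.8, -0.1, 98.1]
contact_force: [-0.9, -0.6, -1.0]
finger_gap: 0.0492
```

servo_tool(deltas=[{"delta_pos":[0.02,-0.003,-0.02],"rot":[0,0,0],"fingers":0.3},{"delta_pos":[0.025,-0.005,-0.02],"rot":[0,0,0],"fingers":0.3},{"delta_pos":[0.025,-0.005,-0.02],"rot":[0,0,0],"fingers":0.3},{"delta_pos":[0.018,-0.005,0],"rot":[0,0,0],"fingers":0.3},{"delta_pos":[0,0,0],"rot":[0,0,0],"fingers":0.3}])

```text
t: 31.25
tool_pos: [0.5105, 0.1311, 0.0988]
eef_rot: [179.9, 0.0, 97.5]
contact_force: [-0.1, -0.6, -0.6]
finger_gap: 0.0491
```

```bash
python3 - <<'E'
from h import *
np.set_printoptions(precision=4,suppress=True)
o=r.get_obs();p=o["tool_pos"];print(o["tool_pos"],o["eef_rot"],o["contact_force"],o["finger_gap"])
C=[(p[0],p[1],p[2]-.021,.05),(.522,.031,.209,.053),(.5084,.1323,.004,.05)]
overlay("side","pics/a1.png",C,150,120,130,130,6);overlay("scene","pics/a2.png",C,230,120,130,130,6)
cv2.imwrite("pics/a_e.png",cv2.resize(np.hstack([cv2.imread("pics/a1.png"),cv2.imread("pics/a2.png")]),(800,400)))
E
```

```text
[0.5105 0.1311 0.0988] [179.9495   0.0253  97.4726] [-0.0953 -0.6074 -0.5605] 0.04910240634748243
```

View pics/a_e.png

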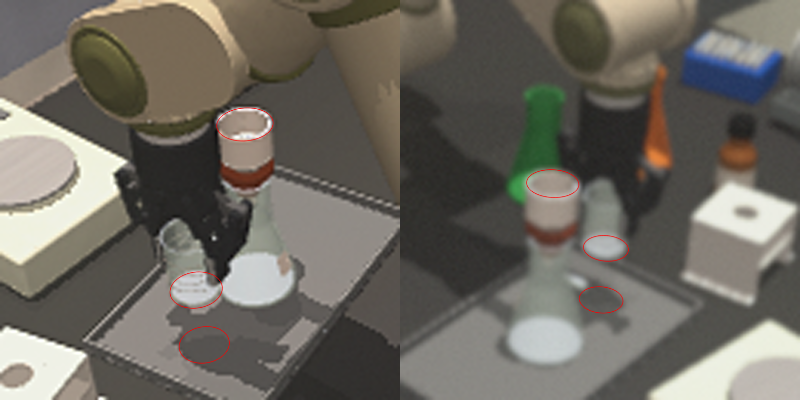

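servo_tool(deltas=[{"delta_pos":[-0.001,0.001,-0.02],"rot":[0,0,0],"fingers":0.3},{"delta_pos":[0,0,-0.02],"rot":[0,0,0],"fingers":0.3},{"delta_pos":[0,0,-0.015],"rot":[0,0,0],"fingers":0.3},{"delta_pos":[0,0,-0.008],"rot":[0,0,0],"fingers":0.3},{"delta_pos":[0,0,0],"rot":[0,0,0],"fingers":0.3}])

```text
t: 31.77
tool_pos: [0.5056, 0.1336, 0.0357]
eef_rot: [-179.9, -0.0, 97.6]
contact_force: [-0.0, 0.4, -0.3]
finger_gap: 0.0497
```

servo_tool(deltas=[{"delta_pos":[0,0,0],"rot":[0,0,0],"fingers":0.3},{"delta_pos":[0,0,0],"rot":[0,0,0],"fingers":0.3}])

```text
t: 31.93
tool_pos: [0.5072, 0.1336, 0.0375]
eef_rot: [179.9, 0.0, 97.6]
contact_force: [0.2, 0.0, -0.7]
finger_gap: 0.0496
```

```bash
python3 - <<'E'
from h import *
np.set_printoptions(precision=4,suppress=True)
o=r.get_obs();p=o["tool_pos"];print(o["tool_pos"],o["eef_rot"],o["contact_force"],o["finger_gap"])
C=[(p[0],p[1],p[2]-.0212,.05),(.5084,.1323,.004,.05)]
overlay("side","pics/a1.png",C,170,170,80,80,6);overlay("scene","pics/a2.png",C,260,150,80,80,6)
cv2.imwrite("pics/a_f.png",cv2.resize(np.hstack([cv2.imread("pics/a1.png"),cv2.imread("pics/a2.png")]),(800,400)))
E
```

```text
[0.5072 0.1336 0.0375] [179.896    0.0103  97.5946] [ 0.2179  0.0263 -0.7021] 0.049623582743622524
```

View pics/a_f.png

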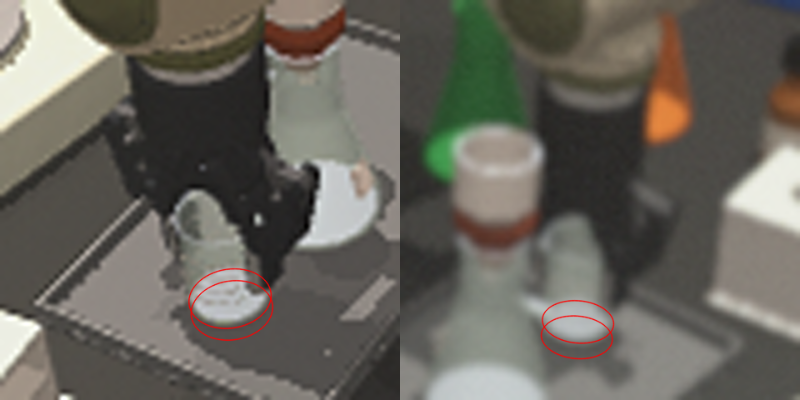

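servo_tool(deltas=[{"delta_pos":[0.001,-0.001,-0.005],"rot":[0,0,0],"fingers":0.3},{"delta_pos":[0,0,-0.004],"rot":[0,0,0],"fingers":0.3},{"delta_pos":[0,0,-0.001],"rot":[0,0,0],"fingers":0.3},{"delta_pos":[0,0,0],"rot":[0,0,0],"fingers":0.3}])

```text
t: 32.37
tool_pos: [0.5076, 0.1324, 0.0258]
eef_rot: [-179.9, -0.0, 97.6]
contact_force: [-0.3, 0.6, 0.2]
finger_gap: 0.049
```

servo_tool(deltas=[{"delta_pos":[0,0,-0.001],"rot":[0,0,0],"fingers":0.3},{"delta_pos":[0,0,0],"rot":[0,0,0],"fingers":0.3}])

```text
t: 32.53
tool_pos: [0.5079, 0.1325, 0.0253]
eef_rot: [180.0, 0.0, 97.6]
contact_force: [-0.1, -0.2, -0.6]
finger_gap: 0.0494
```

servo_tool(deltas=[{"delta_pos":[0,0,-0.001],"rot":[0,0,0],"fingers":0.3},{"delta_pos":[0,0,0],"rot":[0,0,0],"fingers":0.3}])

```text
t: 32.7
tool_pos: [0.508, 0.1324, 0.0252]
eef_rot: [180.0, 0.0, 97.6]
contact_force: [-3.4, -0.3, 9.5]
finger_gap: 0.0494
```

servo_tool(deltas=[{"delta_pos":[0,0,0.0005],"rot":[0,0,0],"fingers":0.3},{"delta_pos":[0,0,0],"rot":[0,0,0],"fingers":0.63},{"delta_pos":[0,0,0],"rot":[0,0,0],"fingers":0.75},{"delta_pos":[0,0,0],"rot":[0,0,0],"fingers":0.9},{"delta_pos":[0,0,0],"rot":[0,0,0],"fingers":1}])

```text
t: 33.12
tool_pos: [0.5079, 0.1325, 0.0246]
eef_rot: [-180.0, -0.0, 97.6]
contact_force: [1.2, -0.3, -0.0]
finger_gap: 0.0847
```

servo_tool(deltas=[{"delta_pos":[0,0,0.01],"rot":[0,0,0],"fingers":1},{"delta_pos":[0,0,0.03],"rot":[0,0,0],"fingers":1},{"delta_pos":[0,0,0.035],"rot":[0,0,0],"fingers":1},{"delta_pos":[0,0,0.035],"rot":[0,0,0],"fingers":1},{"delta_pos":[-0.003,0.02,0.03],"rot":[0,0,0],"fingers":1}])

```text
t: 33.53
tool_pos: [0.5055, 0.1507, 0.1678]
eef_rot: [179.9, 0.1, 97.4]
contact_force: [0.9, 0.4, -0.7]
finger_gap: 0.0854
```

servo_tool(deltas=[{"delta_pos":[-0.005,0.035,0.01],"rot":[0,0,0],"fingers":1},{"delta_pos":[-0.005,0.035,0.01],"rot":[0,0,0],"fingers":1},{"delta_pos":[-0.005,0.035,0.01],"rot":[0,0,0],"fingers":1},{"delta_pos":[-0.005,0.035,0.01],"rot":[0,0,0],"fingers":1},{"delta_pos":[-0.005,0.035,0],"rot":[0,0,0],"fingers":1}])

```text
t: 33.95
tool_pos: [0.4798, 0.3294, 0.2078]
eef_rot: [179.8, -0.1, 97.6]
contact_force: [0.5, -0.3, 0.0]
finger_gap: 0.0854
```

```bash
python3 - <<'E'
from h import *
np.set_printoptions(precision=4,suppress=True)
o=r.get_obs();p=o["tool_pos"];print(o["tool_pos"],o["eef_rot"],o["contact_force"],o["finger_gap"])
C=[(.5084,.1323,.074,.05),(.5084,.1323,.004,.05),(.522,.031,.004,.088)]
overlay("side","pics/a1.png",C,170,150,100,100,6);overlay("scene","pics/a2.png",C,240,150,100,100,6)
cv2.imwrite("pics/a_g.png",cv2.resize(np.hstack([cv2.imread("pics/a1.png"),cv2.imread("pics/a2.png")]),(800,400)))
C=[(.458,.420,.115,.034)]
overlay("wrist","pics/b3.png",C,0,0,512,384,1.5)
E
```

```text
[0.4798 0.3294 0.2078] [179.7681  -0.0607  97.5853] [ 0.4595 -0.2818  0.0418] 0.08536385315584855
```

View pics/a_g.png

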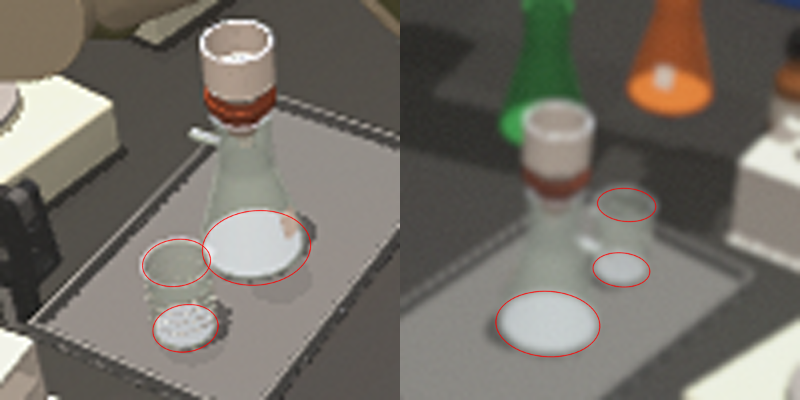

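View pics/b3.png

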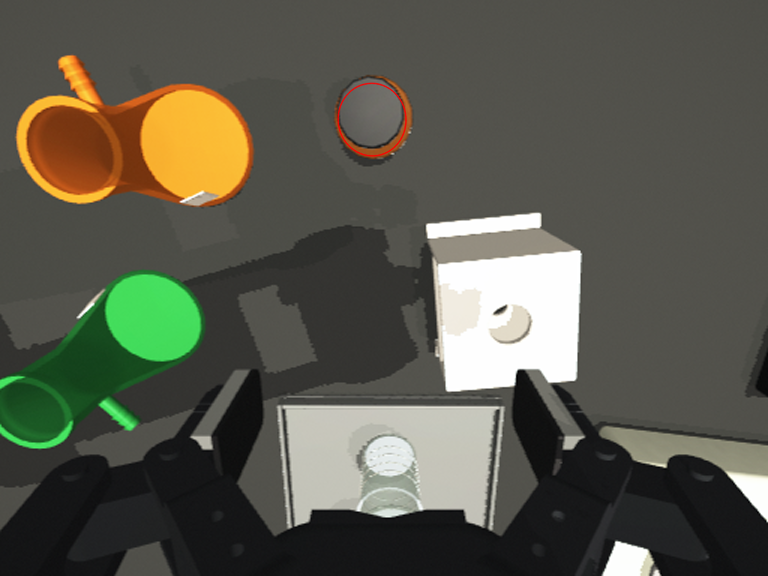

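servo_tool(deltas=[{"delta_pos":[-0.0075,0.031,0],"rot":[0,0,0],"fingers":1},{"delta_pos":[-0.0075,0.031,0],"rot":[0,0,0],"fingers":1},{"delta_pos":[-0.0073,0.03,-0.02],"rot":[0,0,0],"fingers":1},{"delta_pos":[0,0,-0.02],"rot":[0,0,0],"fingers":1},{"delta_pos":[0,0,0],"rot":[0,0,0],"fingers":1}])

```text
t: 34.52
tool_pos: [0.456, 0.4187, 0.1612]
eef_rot: [-179.6, 0.2, 97.6]
contact_force: [-0.1, -0.7, -0.8]
finger_gap: 0.0854
```

servo_tool(deltas=[{"delta_pos":[0,0,0],"rot":[0,0,0],"fingers":0.9},{"delta_pos":[0,0,0],"rot":[0,0,0],"fingers":0.8}])

```text
t: 34.68
tool_pos: [0.4585, 0.4185, 0.1661]
eef_rot: [179.9, -0.0, 97.5]
contact_force: [0.6, -0.0, -0.9]
finger_gap: 0.0682
```

```bash
python3 - <<'E'
from h import *
np.set_printoptions(precision=4,suppress=True)
o=r.get_obs();p=o["tool_pos"];print(o["tool_pos"],o["eef_rot"],o["contact_force"],o["finger_gap"])
C=[(.4575,.422,.115,.034),(.4575,.422,.066,.048)]
overlay("wrist","pics/b4.png",C,100,120,300,220,2.6)
overlay("side","pics/a1.png",C,110,250,80,80,6);overlay("scene","pics/a2.png",C,300,140,80,80,6)
cv2.imwrite("pics/a_h.png",cv2.resize(np.hstack([cv2.imread("pics/a1.png"),cv2.imread("pics/a2.png")]),(800,400)))
E
```

```text
[0.4585 0.4185 0.1661] [179.9208  -0.0205  97.4951] [ 0.6014 -0.033  -0.9137] 0.06823539497064289
```

View pics/b4.png

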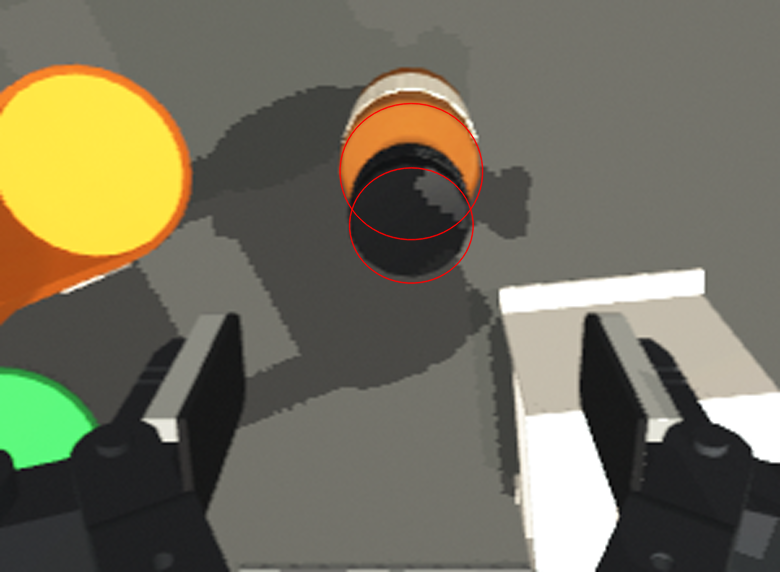

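View pics/a_h.png

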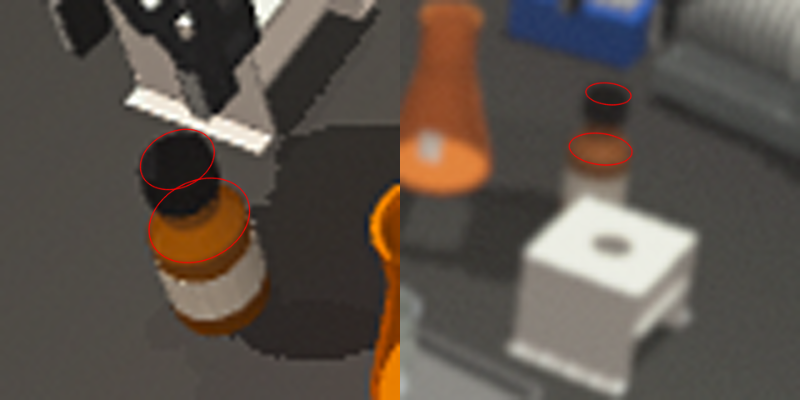

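servo_tool(deltas=[{"delta_pos":[-0.001,0.0035,-0.02],"rot":[0,0,0],"fingers":0.8},{"delta_pos":[0,0,-0.025],"rot":[0,0,0],"fingers":0.8},{"delta_pos":[0,0,-0.025],"rot":[0,0,0],"fingers":0.75},{"delta_pos":[0,0,-0.01],"rot":[0,0,0],"fingers":0.7},{"delta_pos":[0,0,0],"rot":[0,0,0],"fingers":0.6}], grip_force=45)

```text
t: 35.25
tool_pos: [0.4561, 0.4221, 0.0831]
eef_rot: [-179.8, 0.1, 97.5]
contact_force: [-0.4, -0.4, 0.1]
finger_gap: 0.0514
```

servo_tool(deltas=[{"delta_pos":[0,0,0],"rot":[0,0,0],"fingers":0.5},{"delta_pos":[0,0,0],"rot":[0,0,0],"fingers":0.45},{"delta_pos":[0,0,0],"rot":[0,0,0],"fingers":0.4},{"delta_pos":[0,0,0],"rot":[0,0,0],"fingers":0.3},{"delta_pos":[0,0,0],"rot":[0,0,0],"fingers":0.2}])

```text
t: 35.67
tool_pos: [0.4573, 0.4234, 0.0867]
eef_rot: [179.8, -0.1, 97.6]
contact_force: [-0.4, -0.7, 7.4]
finger_gap: 0.0326
```

servo_tool(deltas=[{"delta_pos":[0,0,0],"rot":[0,0,0],"fingers":0.1},{"delta_pos":[0,0,0],"rot":[0,0,0],"fingers":0.1},{"delta_pos":[0,0,0],"rot":[0,0,0],"fingers":0.1}])

```text
t: 35.92
tool_pos: [0.4573, 0.4234, 0.0866]
eef_rot: [179.8, -0.1, 97.6]
contact_force: [-0.9, -0.2, 7.1]
finger_gap: 0.0326
```

servo_tool(deltas=[{"delta_pos":[0,0,0.01],"rot":[0,0,0],"fingers":0.1},{"delta_pos":[0,0,0.03],"rot":[0,0,0],"fingers":0.1},{"delta_pos":[0,0,0.035],"rot":[0,0,0],"fingers":0.1},{"delta_pos":[0,0,0.035],"rot":[0,0,0],"fingers":0.1},{"delta_pos":[0,0,0.035],"rot":[0,0,0],"fingers":0.1}])

```text
t: 36.33
tool_pos: [0.4561, 0.4228, 0.2322]
eef_rot: [180.0, -0.0, 97.6]
contact_force: [0.7, 0.2, -1.8]
finger_gap: 0.0326
```

```bash
python3 - <<'E'
from h import *
np.set_printoptions(precision=4,suppress=True)
o=r.get_obs();p=o["tool_pos"];print(o["tool_pos"],o["eef_rot"],o["contact_force"],o["finger_gap"])
C=[(p[0],p[1],p[2]-.0866,.048)]
overlay("side","pics/a1.png",C,100,190,120,120,6);overlay("scene","pics/a2.png",C,270,80,120,120,6)
cv2.imwrite("pics/a_i.png",cv2.resize(np.hstack([cv2.imread("pics/a1.png"),cv2.imread("pics/a2.png")]),(800,400)))
E
```

```text
[0.4561 0.4228 0.2322] [179.9946  -0.0035  97.591 ] [ 0.653   0.2345 -1.8058] 0.03256204676492754
```

View pics/a_i.png

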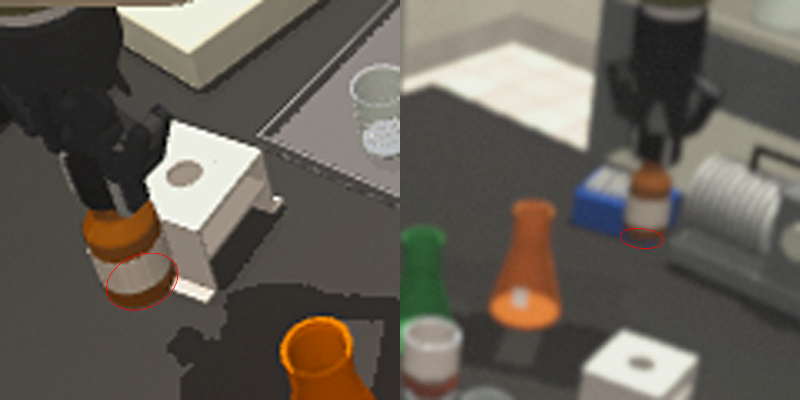

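servo_tool(deltas=[{"delta_pos":[-0.0064,-0.025,0.003],"rot":[0,0,0],"fingers":0.1},{"delta_pos":[-0.0064,-0.0327,0],"rot":[0,0,0],"fingers":0.1},{"delta_pos":[-0.0064,-0.0327,0],"rot":[0,0,0],"fingers":0.1},{"delta_pos":[-0.0064,-0.0327,0],"rot":[0,0,0],"fingers":0.1},{"delta_pos":[-0.0064,-0.0327,0],"rot":[0,0,0],"fingers":0.1}])

```text
t: 36.85
tool_pos: [0.4235, 0.2657, 0.2325]
eef_rot: [-180.0, 0.0, 97.6]
contact_force: [1.0, 0.1, -1.7]
finger_gap: 0.0328
```

servo_tool(deltas=[{"delta_pos":[-0.0064,-0.0327,0],"rot":[0,0,0],"fingers":0.1},{"delta_pos":[-0.0064,-0.0327,0],"rot":[0,0,0],"fingers":0.1},{"delta_pos":[-0.0064,-0.0327,0],"rot":[0,0,0],"fingers":0.1},{"delta_pos":[-0.0064,-0.0327,0],"rot":[0,0,0],"fingers":0.1},{"delta_pos":[-0.0064,-0.0327,0],"rot":[0,0,0],"fingers":0.1}])

```text
t: 37.27
tool_pos: [0.3914, 0.1024, 0.2326]
eef_rot: [-180.0, 0.0, 97.6]
contact_force: [0.9, -0.6, -2.0]
finger_gap: 0.0327
```

servo_tool(deltas=[{"delta_pos":[-0.0064,-0.0327,0],"rot":[0,0,0],"fingers":0.1},{"delta_pos":[-0.0064,-0.0327,0],"rot":[0,0,0],"fingers":0.1},{"delta_pos":[0.006,-0.0327,0],"rot":[0,0,0],"fingers":0.1},{"delta_pos":[0.01,-0.0327,0],"rot":[0,0,0],"fingers":0.1},{"delta_pos":[0.015,-0.03,-0.01],"rot":[0,0,0],"fingers":0.1}])

```text
t: 37.68
tool_pos: [0.4106, -0.059, 0.2241]
eef_rot: [179.9, 0.1, 97.5]
contact_force: [1.0, 0.2, -2.1]
finger_gap: 0.0326
```

servo_tool(deltas=[{"delta_pos":[0.02,-0.01,-0.02],"rot":[0,0,0],"fingers":0.1},{"delta_pos":[0.02,0,-0.02],"rot":[0,0,0],"fingers":0.1},{"delta_pos":[0.02,0,-0.02],"rot":[0,0,0],"fingers":0.1},{"delta_pos":[0,0,0],"rot":[0,0,0],"fingers":0.1},{"delta_pos":[0,0,0],"rot":[0,0,0],"fingers":0.1}])

```text
t: 38.1
tool_pos: [0.4704, -0.0669, 0.1617]
eef_rot: [-179.8, -0.1, 97.6]
contact_force: [-0.3, 0.4, -0.3]
finger_gap: 0.0327
```

servo_tool(deltas=[{"delta_pos":[0.022,-0.001,0],"rot":[0,0,0],"fingers":0.1},{"delta_pos":[0.022,-0.001,-0.01],"rot":[0,0,0],"fingers":0.1},{"delta_pos":[0.021,-0.001,-0.02],"rot":[0,0,0],"fingers":0.1},{"delta_pos":[0,0,-0.02],"rot":[0,0,0],"fingers":0.1},{"delta_pos":[0,0,0],"rot":[0,0,0],"fingers":0.1}])

```text
t: 38.52
tool_pos: [0.5342, -0.0695, 0.1105]
eef_rot: [-179.7, -0.1, 97.6]
contact_force: [-1.6, 0.6, -2.8]
finger_gap: 0.0326
```

servo_tool(deltas=[{"delta_pos":[0,0,0],"rot":[0,0,0],"fingers":0.1},{"delta_pos":[0,0,0],"rot":[0,0,0],"fingers":0.1}])

```text
t: 38.68
tool_pos: [0.5356, -0.0702, 0.1145]
eef_rot: [179.9, 0.1, 97.6]
contact_force: [-0.6, 0.0, -1.5]
finger_gap: 0.0326
```

```bash
python3 - <<'E'
from h import *
np.set_printoptions(precision=4,suppress=True)
o=r.get_obs();p=o["tool_pos"];print(o["tool_pos"],o["eef_rot"],o["contact_force"],o["finger_gap"])
C=[(p[0],p[1],p[2]-.0866,.048),(.5357,-.0709,.004,.048)]
overlay("side","pics/a1.png",C,190,110,120,120,6);overlay("scene","pics/a2.png",C,210,150,120,120,6)
cv2.imwrite("pics/a_j.png",cv2.resize(np.hstack([cv2.imread("pics/a1.png"),cv2.imread("pics/a2.png")]),(800,400)))
E
```

```text
[ 0.5356 -0.0702  0.1145] [179.9089   0.0508  97.5881] [-0.5987  0.046  -1.5325] 0.03264324108248891
```

View pics/a_j.png

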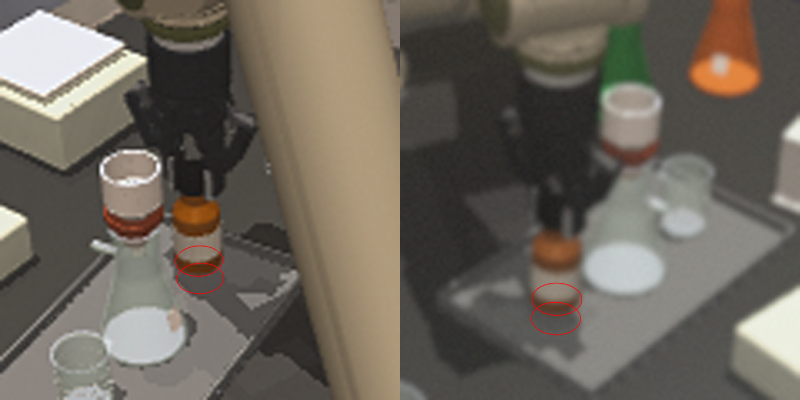

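Good alignment. Lower about 22 mm, then feel for the floor.

servo_tool(deltas=[{"delta_pos":[0,-0.0005,-0.01],"rot":[0,0,0],"fingers":0.1},{"delta_pos":[0,0,-0.007],"rot":[0,0,0],"fingers":0.1},{"delta_pos":[0,0,-0.003],"rot":[0,0,0],"fingers":0.1},{"delta_pos":[0,0,0],"rot":[0,0,0],"fingers":0.1},{"delta_pos":[0,0,0],"rot":[0,0,0],"fingers":0.1}])

```text
t: 39.2
tool_pos: [0.5357, -0.0706, 0.0925]
eef_rot: [-180.0, -0.0, 97.6]
contact_force: [0.2, 1.3, -2.1]
finger_gap: 0.0324
```

servo_tool(deltas=[{"delta_pos":[0,0,-0.0015],"rot":[0,0,0],"fingers":0.1},{"delta_pos":[0,0,0],"rot":[0,0,0],"fingers":0.1}])

```text
t: 39.37
tool_pos: [0.5358, -0.0706, 0.0912]
eef_rot: [180.0, 0.0, 97.6]
contact_force: [0.1, 0.3, -2.3]
finger_gap: 0.0327
```

servo_tool(deltas=[{"delta_pos":[0,0,-0.0008],"rot":[0,0,0],"fingers":0.1},{"delta_pos":[0,0,0],"rot":[0,0,0],"fingers":0.1}])

```text
t: 39.53
tool_pos: [0.5359, -0.0707, 0.0907]
eef_rot: [180.0, 0.0, 97.6]
contact_force: [0.4, -0.6, 0.7]
finger_gap: 0.0328
```

servo_tool(deltas=[{"delta_pos":[0,0,0],"rot":[0,0,0],"fingers":0.44},{"delta_pos":[0,0,0],"rot":[0,0,0],"fingers":0.55},{"delta_pos":[0,0,0],"rot":[0,0,0],"fingers":0.7},{"delta_pos":[0,0,0],"rot":[0,0,0],"fingers":0.8},{"delta_pos":[0,0,0.005],"rot":[0,0,0],"fingers":0.8}])

```text
t: 39.95
tool_pos: [0.5354, -0.0705, 0.095]
eef_rot: [-179.9, -0.0, 97.6]
contact_force: [-0.8, -0.5, 0.2]
finger_gap: 0.0683
```

servo_tool(deltas=[{"delta_pos":[0,0,0.02],"rot":[0,0,0],"fingers":0.8},{"delta_pos":[0,0,0.03],"rot":[0,0,0],"fingers":0.8},{"delta_pos":[0,-0.01,0.035],"rot":[0,0,0],"fingers":0.8},{"delta_pos":[-0.01,-0.02,0.03],"rot":[0,0,0],"fingers":0.8},{"delta_pos":[-0.01,-0.03,0.02],"rot":[0,0,0],"fingers":0.8}])

```text
t: 40.37
tool_pos: [0.5161, -0.13, 0.2341]
eef_rot: [179.8, 0.1, 97.8]
contact_force: [0.2, 0.2, 0.5]
finger_gap: 0.0685
```

servo_tool(deltas=[{"delta_pos":[-0.01,-0.03,0.02],"rot":[0,0,0],"fingers":0.8},{"delta_pos":[-0.01,-0.03,0.02],"rot":[0,0,0],"fingers":0.8},{"delta_pos":[0,0,0.02],"rot":[0,0,0],"fingers":0.8},{"delta_pos":[0,0,0],"rot":[0,0,0],"fingers":0.8},{"delta_pos":[0,0,0],"rot":[0,0,0],"fingers":0.8}])

```text
t: 40.78
tool_pos: [0.4957, -0.1908, 0.2912]
eef_rot: [179.9, 0.1, 97.6]
contact_force: [0.7, 0.1, -0.8]
finger_gap: 0.0683
```

```bash
python3 - <<'E'
from h import *
np.set_printoptions(precision=4,suppress=True)
o=r.get_obs();p=o["tool_pos"];print(o["tool_pos"],o["contact_force"],o["finger_gap"])
C=[(.5357,-.0709,.004,.048),(.5357,-.0709,.119,.034),(.522,.031,.004,.088),(.522,.031,.209,.053),(.5084,.1323,.004,.05),(.5084,.1323,.074,.05)]
overlay("side","pics/a1.png",C,160,110,140,140,6);overlay("scene","pics/a2.png",C,210,140,140,140,6)
cv2.imwrite("pics/a_k.png",cv2.resize(np.hstack([cv2.imread("pics/a1.png"),cv2.imread("pics/a2.png")]),(800,400)))
C2=C+[(.5635,-.4207,.13,.029),(.566,-.297,0,.08)]
overlay("wrist","pics/w_k.png",C,0,0,512,384,1.5)
overlay("scene","pics/sc_k.png",C2,0,0,512,384,1.5)
E
```

```text
[ 0.4957 -0.1908  0.2912] [ 0.7316  0.1043 -0.7881] 0.0683077137353755
```

View pics/a_k.png

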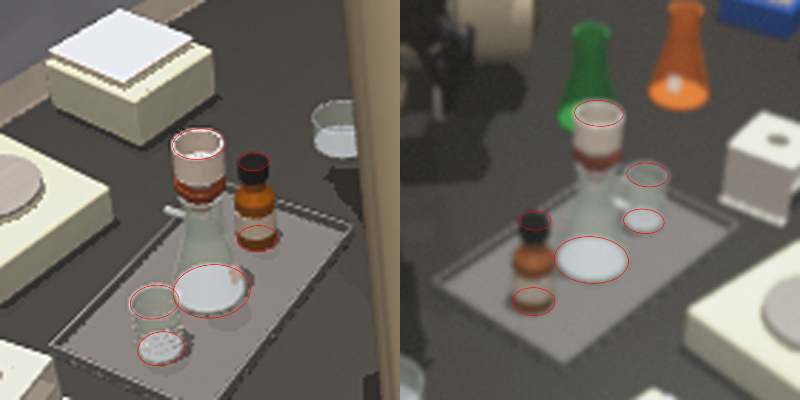

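View pics/w_k.png

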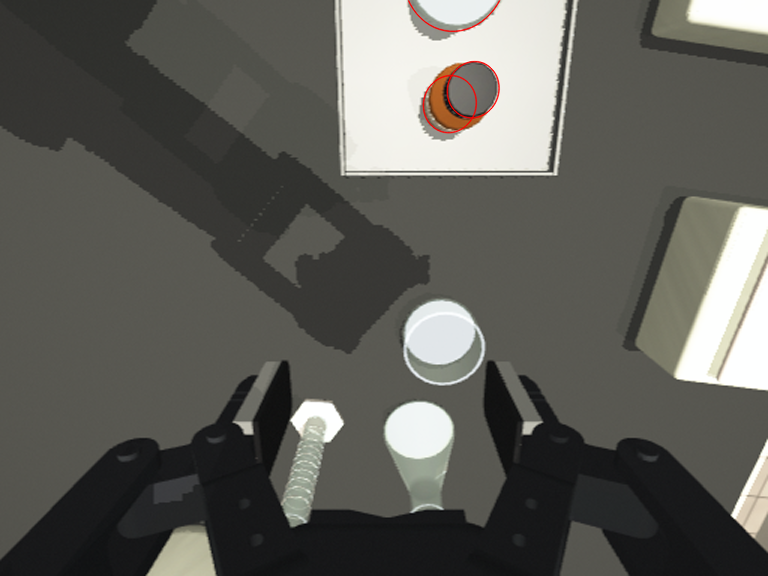

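View pics/sc_k.png

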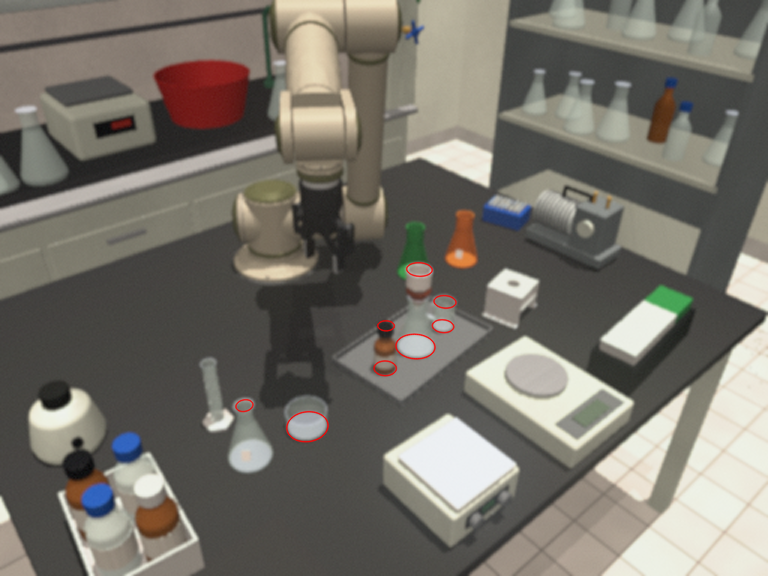

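```bash
python3 -c "
from bench import r
print(r.job_done())"
```

```text
the job is handed in; nothing more can be done
None
```

The vacuum filtration is set up in the tray and handed in at about 41 s of the 125 s. I placed the parts in the order asked: flask, rubber cone, funnel, beaker on the left, bottle on the right.

- **Flask:** the first placing was about 3 mm off across the tray, so I re-gripped the flask and moved it. It now stands within about 1–2 mm of the tray centre I measured, (0.522, 0.031). The side camera still showed roughly 1.5 mm of disagreement, which is within the calibration error.
- **Cone and funnel:** I pressed the cone in with about 10 N and the funnel with about 5 N. Both look seated and upright, collar up and stem down. The cone's collar top matches the expected 163 mm and the funnel's rim about 209 mm.
- **Beaker and bottle:** both are upright on the tray's long centre line, about 102.5 mm either side of the flask. They match their target outlines in the scene and side views.
- **Other glassware:** the dish and plain conical flask still match their starting positions in the last scene view. The cylinder looked undisturbed, though I checked it only by eye.

At hand-in the gripper was open, clear of everything and reading no contact force. The largest force I saw was about 10 N, and no check failed.

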